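# Set the embossing press pad with a gauge blade

### The arm

A 6-joint arm with a two-finger parallel gripper is mounted at the origin on the work surface. World frame = base frame: x ahead of the robot, y to its left, z up, the work surface at z = 0. Lengths are in m, angles in rad, forces in N, time in s.
With the tool pointing down it reaches from about 0.35 to 0.775 m from the base axis. Payload 5.5 kg.
Tool frame: the origin (TCP) lies at the very end of the fingers, on their centre line; the grasp point (between the pads) lies 19 mm behind it; z points along the fingers, y is the line along which they close (so a half turn about z gives the same grasp; the last joint's range is limited). The gripper opens to 85 mm and grips with 20 to 120 N. Pads are 22 mm wide; open, the fingers measure 114 mm over their backs; the gripper's body (76 mm by 85 mm) begins 54 mm behind the grasp point. The pads swing forward as they close: fully open they stand 13 mm farther back than shut.
Start: joints at [-1.283, 0.313, 0.046, 1.304, 0, 1.431], TCP at [0.239, -0.523, 0.231] pointing down, gripper open.
Joint ranges: [-2.76, 2.76], [-0.86, 1.69], [-1.03, 1.26], [-2.2, 2.34], [-1.47, 1.5], [-3.14, 3.14]. Speed limits (rad/s): [2.57, 2.57, 3.14, 3.14, 3.14, 3.14].

### API

Orientations are given as a unit quaternion [w, x, y, z].
In Python, from workcell import env, cams, ticket, spotter gives the robot as it stands.
- The arm moves only by the tool jog_arm, never from a script. Its argument "increments" is a list that holds one entry, the list of rows, each a list of 7 numbers: the shift along the tool's x, y, z in units of 0.25 m (1.0 is 0.25 m), then the turn, a rotation vector about the tool's x, y, z in units of 180 degrees (1.0 is 180 degrees), then the closure in counts, from 0 (fully open) to 255 (shut). A call has 1 to 20 rows; each row shifts and turns the commanded pose from where the row before left it, along the tool's axes as they then stand; what a row does not reach is not made up. A row lasts 1/10 s, in which the tool goes at most 50 mm and 8.59 degrees, less where a joint would pass 70% of its speed; a pose out of reach is approached as far as the arm can. A call with a number of a shift or a turn outside -1 to 1 is refused whole. A call with a gripper value outside its range is refused whole. The fingers move at their own pace and stop on an object; "force" is the grip in N (left out, the last holds). Time passes only in rows, so rows that do not move let the fingers close. It gives the time, the measured TCP pose, the force, the opening and the grip force at its end, in the units of the state.
- env.get_state(): the state, without advancing time (a new reading comes with each control period).
- cams.read_camera(name): name is "scene" or "top"; returns a dict with "pixels" (384x512x3 uint8, red, green, blue), "fx", "fy", "cx", "cy" (pixels), "k1" (the pictures are not rectified: a ray, as slopes to the right and down, at radius r is drawn at 1 + k1 r^2 times it, then the intrinsics apply), "xyz" and "attitude" of the camera in the world. Camera axes: x right, y down, z forward; pixel columns grow to the right and rows downward; lengths in m; the calibration is good to about 2 mm. A picture is of the moment at which its call begins. There is no depth.
- ticket.hand_in(): hands the job in; it is judged then, once.
Trained networks look in the newest picture that a camera, given by its name, has taken for a name from the list of things; names that differ only in an ending like _2 or _b are one class to them, and where a whole thing is asked for, a point or a joint stands for the part that bears it (a point fixed in the world has none). Each returns a list of dicts, best first, with "conf" (0 to 1); they miss things now and then, are a little off and sometimes report something else, mostly with a low value. They report only what shows in the picture. A call takes as long as a camera call. They do not tell look-alikes from the thing itself.
- spotter.find_in(target, camera): "uv" ([column, row] in pixels, amid what is visible of it).
- spotter.cut_out(target, camera): "region" (384x512 bool, what is visible of it) and "uv" ([column, row] in pixels, amid what is visible of it).
- spotter.landmark_of(target, camera): "uv" ([column, row] in pixels: a listed point, or the origin of a listed thing).
The state is a dict: "clock": time; "joint_pos": joint angles; "qvel": joint speeds; "tau": joint torques, N m; "tcp_pos": TCP position; "orientation": TCP orientation; "wrist_force": force on the tool from outside, world axes, zero at the start; "ft_torque": the same for the moment, N m; "finger_gap": finger opening in m; "grip_force": force on a finger pad.
Only numpy, scipy, OpenCV 4.12 (cv2) and the standard library are available. Lean on these libraries where they do the work, as an engineer would, in place of code of your own. Each camera call takes 0.05 s, during which the arm holds its last target. There are 200 camera calls.

### The job

Slide the blade of the orange gauge flat along the bed into the gap of the white embossing press, right across under the black pad, and let go of it. Then turn the black screw knob on top, a little at a time, until the gauge just drags: drawing it by its tab takes a tug of about 5 N, neither loose nor clamped hard. Leave the gauge lying straight in the gap like that, and leave the blue gauge, the tape roll and the marker where they are.

Things in the scene. Friction and masses are not known exactly. Their poses are not given: they have to be found in the camera images.
- press: white C-shaped press fixed to the table, mouth facing the robot. Origin: on the table, below the screw axis; z up; the gauge goes in along +x, towards the column (front face at x = 40 mm); y across. Flat bed: top 12 mm above the table, from x = -155 to 80 mm, 100 mm wide. Overhead arm: 50 mm wide, from x = -32 mm to the column, 71 to 94 mm above the table.
- screw_grip (a point): point on the axis of the round black fluted screw knob on top of the press, at the height to grip, 126 mm above the table. The knob is 34 mm in diameter and 34 mm high, from 102 to 136 mm above the table; it can be gripped at any yaw. It does not move up or down.
- screw (a joint): turn of the knob in rad, growing clockwise seen from above (the range is 0 to 5, it starts between 0 and 0.6). Clockwise lowers the head by 15 mm a turn (2.39 mm per rad). The thread has a friction of 0.06 N m and stays where it is left.
- head: steel head 36 mm square on the screw's axis, driven by the screw. Origin: centre of its underside, 40.2 mm above the table at screw = 0. Below it hangs a black rubber pad, 30 mm square, its flat underside 16.0 to 19.0 mm below the head's (it differs by press and is not measured): at screw = 0 it clears the orange gauge on the bed by 3.2 to 6.2 mm. The pad gives like a spring, some 5.5 N per mm.
- gauge_orange: the gauge to use, about 110 g: aluminium blade 28 mm wide, 6 mm thick, with an upright orange tab. Origin: underside, below the tab's centre. Blade runs from x = -15 to +147 mm; tab 30 mm long in x, 14 mm thick in y, top 46 mm above the underside. Properly in, its tip is 15 to 35 mm past the screw axis. Drawing it out takes 0.75 to 1.2 times the pad's squeeze (friction about 0.6 on each face), more if the hand bears down.
- gauge_orange_tip (a point): underside of the free end of the orange gauge's blade, in the middle of its width; same axes as the gauge
- gauge_blue: another gauge of the same shape with a blue tab and a blade 10 mm thick: not for this job, leave it alone. Origin and axes as for the orange one.
- tape_roll: white foam tape roll standing on end, 100 mm in diameter, 75 mm high; origin at the centre of its underside; leave alone
- marker: black marker pen lying on the table, 135 mm long, 16 mm thick; origin under its middle; leave alone
Things that resemble listed ones, but are neither listed nor needed, are in the scene too. Leave any pink or yellow look-alike of the gauge_orange alone.

How it is judged:
By the outcome, as a careful person would: the job done as asked, in the order asked, and still so for the second after the job is handed in, with the robot touching nothing.
It also fails if it takes over 72 s, if anything falls off the work surface, if the arm or the gripper's body presses on something with over 40 N, if the wrist force passes 120 N, or if a joint passes its speed limit or range.

## Working session

There is one attempt and no reset: what is moved stays moved. The work goes in short steps, Python scripts to look and compute and a tool call to move; the robot and the scene stay as the last step left them, time stands still between calls to the robot, and variables do not carry over. Pictures are saved under pics/ and viewed, at most 10 in all, crops included, and the job is handed in when it is done.

Besides the shell and the picture viewer there is one more tool, called after "Emit:" by a JSON object that holds its "op" and its "data". jog_arm: Moves the arm, as the interface text tells. Shifts and turns lie within -1 to 1; 1 stands for 0.25 m of shift or 180 degrees of turn. Its arguments: {"type":"object","properties":{"increments":{"type":"array"},"force":{"type":"number"}},"required":["increments"]}

```bash
mkdir -p pics; cat > h.py <<'E'
import numpy as np, cv2, json
from scipy.spatial.transform import Rotation as R
from workcell import env, cams, ticket, spotter
def rot(q): return R.from_quat([q[1],q[2],q[3],q[0]])
def camrot(c):
    a=np.array(c["attitude"]); return R.from_matrix(a) if a.shape==(3,3) else rot(a)
def KD(c): return np.array([[c["fx"],0,c["cx"]],[0,c["fy"],c["cy"]],[0,0,1.]]),np.array([c["k1"],0,0,0.])
def toworld(c,uv,z):
    K,D=KD(c); p=cv2.undistortPoints(np.array(uv,float).reshape(-1,1,2),K,D).reshape(-1,2)
    d=camrot(c).apply(np.c_[p,np.ones(len(p))]); o=np.array(c["xyz"])
    return o+d*((z-o[2])/d[:,2])[:,None]
def proj(c,P):
    K,D=KD(c); Q=camrot(c).inv().apply(np.atleast_2d(P)-np.array(c["xyz"]))
    return cv2.projectPoints(Q,np.zeros(3),np.zeros(3),K,D)[0].reshape(-1,2)
def save(c,n,s=1): cv2.imwrite("pics/"+n+".png",cv2.resize(c["pixels"][:,:,::-1],None,fx=s,fy=s))
E
python3 - <<'E'
from h import *
for n in ("top","scene"):
    c=cams.read_camera(n); save(c,n+"0",1.5); print(n,c["xyz"],c["attitude"],c["fx"],c["k1"])
    for t in ("gauge_orange","gauge_orange_tip","press","screw_grip","head","gauge_blue","tape_roll","marker"):
        print(t,[(np.round(d["uv"],1).tolist(),round(d["conf"],2)) for d in spotter.landmark_of(t,n)])
print(env.get_state())
E
```

```text
top [ 0.40274981 -0.17282795  1.86095325] [ 0.02131865 -0.70214908  0.71139304 -0.02126349] 421.2877190701514 -0.07246757604641349
gauge_orange [([277.8, 198.2], 0.81), ([217.9, 233.4], 0.75), ([264.8, 220.2], 0.61), ([388.2, 191.5], 0.5)]
gauge_orange_tip [([183.0, 227.2], 0.67), ([283.1, 167.5], 0.55), ([347.3, 204.7], 0.53), ([242.2, 242.0], 0.49)]
press [([224.3, 162.3], 0.94), ([126.8, 211.2], 0.45), ([151.8, 199.1], 0.23)]
screw_grip [([222.1, 158.5], 0.37)]
head []
gauge_blue [([151.3, 202.0], 0.7)]
tape_roll [([151.8, 156.3], 0.73), ([130.5, 211.3], 0.32)]
marker [([126.9, 209.7], 0.65)]
scene [1.39472374 0.36832637 1.2637863 ] [-0.17510669  0.45773816  0.81271766 -0.31512448] 443.4063087332548 -0.019661581757470833
gauge_orange [([324.2, 198.7], 0.8), ([263.1, 186.2], 0.72), ([237.1, 196.9], 0.54)]
gauge_orange_tip [([174.9, 164.1], 0.8), ([209.8, 219.2], 0.74)]
press [([272.6, 230.6], 0.72), ([270.2, 254.4], 0.67)]
screw_grip [([272.0, 230.5], 0.54), ([272.5, 256.6], 0.41)]
head [([273.8, 253.9], 0.73), ([273.0, 249.4], 0.42)]
gauge_blue [([378.2, 257.1], 0.57)]
tape_roll [([356.1, 306.9], 0.63), ([236.3, 195.9], 0.6)]
marker [([410.6, 264.7], 0.49), ([270.3, 248.8], 0.25)]
{'clock': 0.9, 'joint_pos': array([-1.28260258e+00,  3.13155824e-01,  4.60957704e-02,  1.30357180e+00,
        2.94522987e-05,  1.43118635e+00]), 'qvel': array([ 0.00046866, -0.00225882,  0.0019954 , -0.00128374,  0.00180462,
       -0.00166894]), 'tau': array([ 3.38367663e-04, -4.80444252e+01,  2.98815823e+01, -6.83199596e-05,
       -1.79943841e-04,  2.44761843e-06]), 'tcp_pos': array([ 0.23856139, -0.52323378,  0.23134661]), 'orientation': array([8.09180300e-05, 9.77210087e-01, 2.12274442e-01, 2.07895192e-05]), 'wrist_force': array([ 0.34404415,  0.95528432, -0.30132491]), 'ft_torque': array([ 0.04502213, -0.05021369, -0.01656381]), 'grip_force': 0.0, 'finger_gap': 0.08513505340133865}
```

View pics/top0.png

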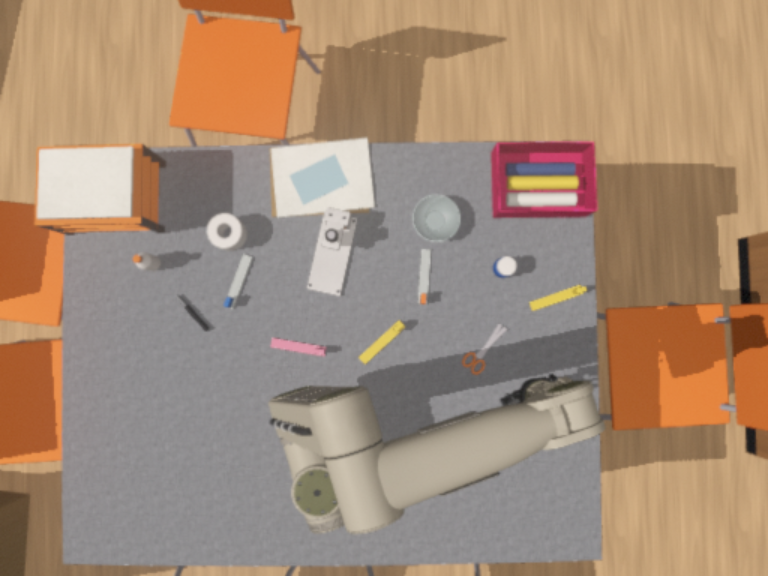

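View pics/scene0.png

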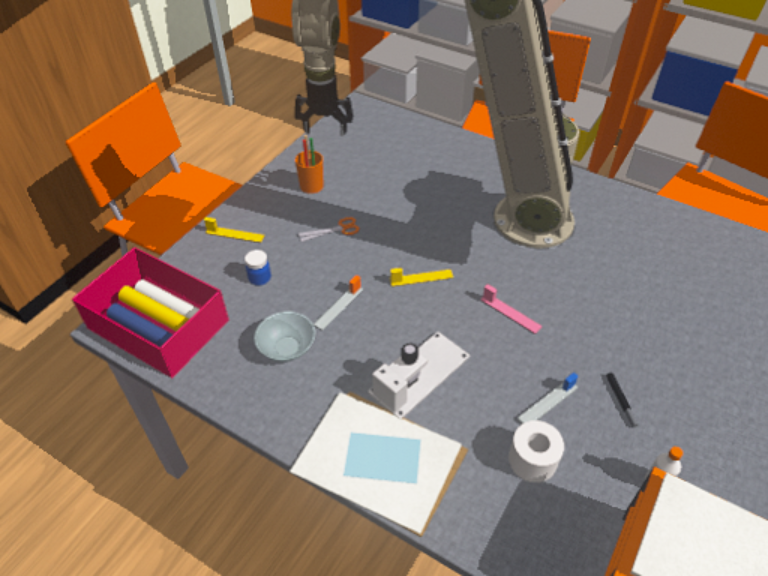

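The pictures (1.5x scale) show the orange gauge with its tab at about (423,298) and tip at (425,250) in top, beside the glass bowl. The press knob is at (332,236), with its bed running down to (325,290). The pink and yellow look-alikes and the blue gauge are elsewhere. Next I fit box models to the network masks in both cameras.

```bash
cat >> h.py <<'E'
from scipy.optimize import minimize
def box(x0,x1,y0,y1,z0,z1): return np.array([[x,y,z] for x in(x0,x1) for y in(y0,y1) for z in(z0,z1)])/1000
def cyl(r,z0,z1): return np.array([[r*np.cos(a),r*np.sin(a),z] for a in np.arange(0,6.28,.3) for z in(z0,z1)])/1000
GAUGE=[box(-15,147,-14,14,0,6),box(-15,15,-7,7,0,46)]
PRESS=[box(-155,80,-50,50,0,12),box(-32,80,-25,25,71,94),box(40,80,-25,25,0,94),cyl(17,94,136)]
S=8
def render(c,M,p,z0=0.):
    r=R.from_euler("z",p[2]); im=np.zeros((384*S,512*S),np.uint8)
    for b in M:
        h=cv2.convexHull(proj(c,r.apply(b)+[p[0],p[1],z0]).astype(np.float32))
        cv2.fillConvexPoly(im,np.round((h+.5)*S).astype(np.int32),255)
    return cv2.resize(im,(512,384),interpolation=cv2.INTER_AREA)/255.
def fit(obs,M,p0,z0=0.):
    f=lambda q:sum(np.abs(render(c,M,[q[0]/1000,q[1]/1000,q[2]/100],z0)-m).sum() for c,m in obs)
    q0=np.array(p0)*[1000,1000,100]
    r=minimize(f,q0,method="Nelder-Mead",options=dict(initial_simplex=q0+np.array([[0,0,0],[12,0,0],[0,12,0],[0,0,12]]),xatol=.2,fatol=.2))
    return r.x*[.001,.001,.01],r.fun
def mask(t,n,c,P):
    u=proj(c,P)[0]; L=spotter.cut_out(t,n); L=[d for d in L if np.hypot(*(np.array(d["uv"])-u))<25]
    if not L: print("none",t,n); return None
    return np.array(L[0]["region"],float)
def overlay(c,n,fits,u,w=50,s=6):
    im=cv2.resize(np.ascontiguousarray(c["pixels"][:,:,::-1]),None,fx=s,fy=s,interpolation=cv2.INTER_CUBIC)
    for M,p,z0 in fits:
        for b in M:
            h=cv2.convexHull(proj(c,R.from_euler("z",p[2]).apply(b)+[p[0],p[1],z0]).astype(np.float32))
            cv2.polylines(im,[np.round((h+.5)*s).astype(np.int32)],True,(0,0,255),1)
    x,y=int((u[0]-w)*s),int((u[1]-w*.75)*s); x,y=max(x,0),max(y,0)
    cv2.imwrite("pics/"+n+".png",im[y:y+int(1.5*w*s),x:x+2*w*s])
E
python3 - <<'E'
from h import *
C={n:cams.read_camera(n) for n in("top","scene")}
t=C["top"]; g=toworld(t,[282,199],.046)[0]; tip=toworld(t,[283.5,167],.006)[0]; k=toworld(t,[221,157],.136)[0]
fr=toworld(t,[[308/1.5,287/1.5],[341/1.5,295/1.5]],.012).mean(0)
print(g,tip,np.hypot(*(tip-g)[:2]),k,fr,np.hypot(*(k-fr)[:2]))
pg=[g[0],g[1],np.arctan2(tip[1]-g[1],tip[0]-g[0])]; pp=[k[0],k[1],np.arctan2(k[1]-fr[1],k[0]-fr[0])]
res={}
for name,M,p0,key in(("gauge_orange",GAUGE,pg,"g"),("press",PRESS,pp,"p")):
    ob=[]
    for n,c in C.items():
        m=mask(name,n,c,[p0[0],p0[1],.03])
        if m is not None: ob.append((c,m)); print(name,n,m.sum(),fit(ob[-1:],M,p0))
    p,f=fit(ob,M,p0); print(name,"both",p,f); res[key]=p.tolist()
json.dump(res,open("fit.json","w"))
b=[spotter.landmark_of("gauge_blue","top")[0]["uv"],spotter.landmark_of("tape_roll","top")[0]["uv"]]; print(toworld(t,b,0))
ims=[]
for n,c in C.items():
    u=proj(c,[(res["g"][0]+res["p"][0])/2,(res["g"][1]+res["p"][1])/2,.03])[0]
    overlay(c,"ov_"+n,[(GAUGE,res["g"],0),(PRESS,res["p"],0)],u,66,6)
E
```

```text
[ 0.47921499 -0.28364674  0.046     ] [ 0.62262338 -0.29513443  0.006     ] 0.14386776957475175 [ 0.65212704 -0.02942771  0.136     ] [0.50642926 0.0027103  0.012     ] 0.14920018253049078
gauge_orange top 217.0 (array([ 0.48485247, -0.2839204 , -0.08744857]), np.float64(36.8235294117647))
gauge_orange scene 323.0 (array([ 0.48068357, -0.2825104 , -0.07978058]), np.float64(46.16470588235294))
gauge_orange both [ 0.48276015 -0.28214639 -0.09903799] 87.76078431372548
press top 1232.0 (array([ 0.65775125, -0.02722563, -0.2352608 ]), np.float64(59.800000000000004))
none press scene
press both [ 0.65775125 -0.02722563 -0.2352608 ] 59.800000000000004
[[0.48853071 0.28767001 0.        ]
 [0.66881233 0.29090514 0.        ]]
```

View pics/ov_top.png

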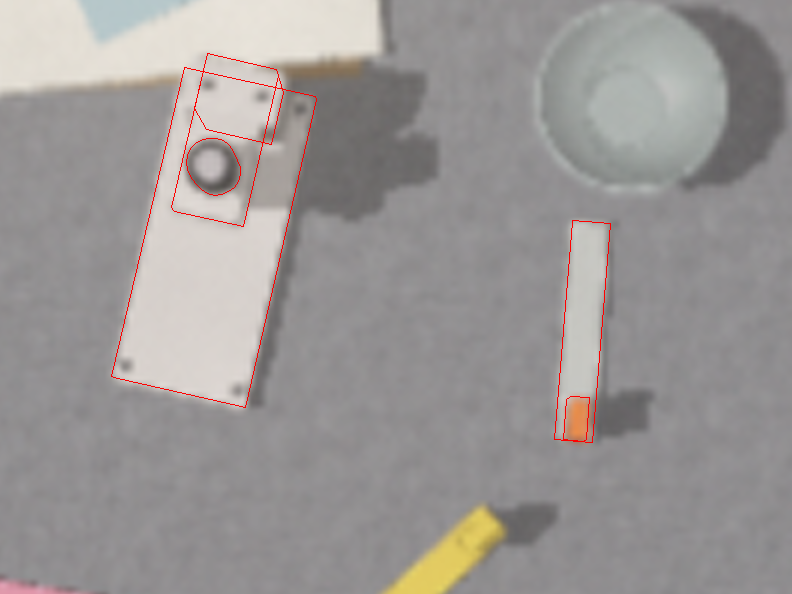

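View pics/ov_scene.png

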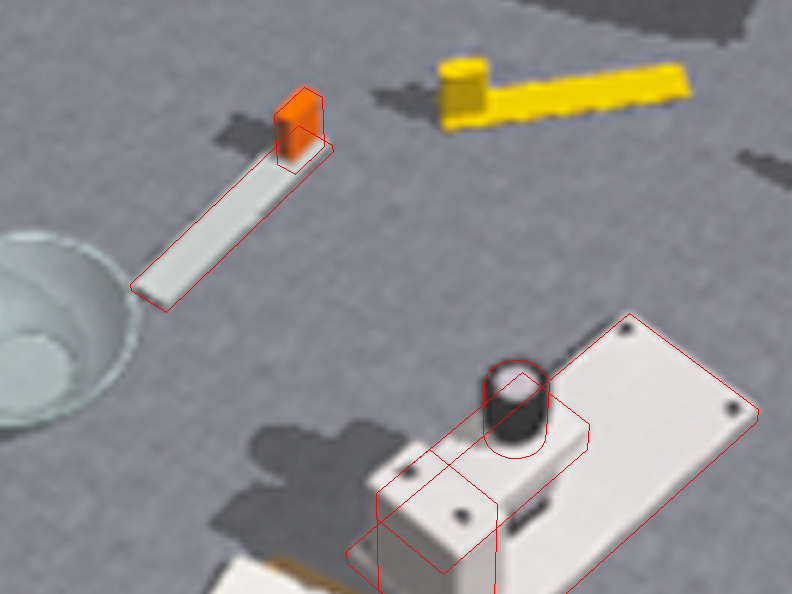

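The fit is gauge ≈ (0.482, -0.282, yaw -0.085) and press ≈ (0.657, -0.028, yaw -0.235), and both overlays agree to a few mm. For joint 6 to stay in range at the press I need the half-turned grasp. I'll write a planner that prints the rows.

```bash
cat > plan.py <<'E'
from h import *
G=[.482,-.2825,-.085]; P=[.657,-.028,-.235]
def pw(x,y,z): # press frame (m) -> world
    return R.from_euler("z",P[2]).apply([x,y,0])+[P[0],P[1],z]
def plan(p,yaw,n,closure,nrot=None,dec=3,q=None,pos=None):
    """rows to world TCP p, yaw of tool x (rad, tool down)."""
    s=env.get_state(); nrot=nrot or n
    r=rot(s["orientation"]) if q is None else q; t=np.array(s["tcp_pos"] if pos is None else pos)
    goal=R.from_euler("z",yaw)*R.from_euler("x",np.pi); p=np.array(p)
    x=r.as_matrix()[:,0]; y0=np.arctan2(x[1],x[0]); dy=(yaw-y0)
    rows=[]
    lvl=R.from_euler("z",y0)*R.from_euler("x",np.pi)
    for i in range(n):
        w=r.inv().apply((p-t)/(n-i))/.25; w=np.round(w,dec)
        if i==0: tilt=(r.inv()*lvl).as_rotvec()
        a=np.array([0,0,(-dy/nrot if i<nrot else 0)]); a=np.round(a/np.pi+(tilt/np.pi if i==0 else 0),4)
        rows.append([*w.tolist(),*a.tolist(),closure]); t=t+r.apply(w*.25); r=r*R.from_rotvec(a*np.pi)
    print(json.dumps(rows)); return r,t
def st():
    s=env.get_state(); x=rot(s["orientation"]).as_matrix()
    print("t",round(s["clock"],2),"tcp",np.round(s["tcp_pos"],4),"yaw",round(np.arctan2(x[1,0],x[0,0]),4),"zax",np.round(x[:,2],3),"F",np.round(s["wrist_force"],2),"T",np.round(s["ft_torque"],3),"gap",round(s["finger_gap"],4),"grip",s["grip_force"],"q",np.round(s["joint_pos"],2))
E
python3 -c "
from plan import *
st(); r,t=plan([.482,-.2825,.09],np.pi-.085,20,0,19); print('next'); plan([.482,-.2825,.012],np.pi-.085,4,0,q=r,pos=t)"
```

```text
t 1.3 tcp [ 0.2386 -0.5232  0.2313] yaw 0.4278 zax [ 0. -0. -1.] F [-0.55 -0.67 -0.08] T [-0.01  -0.013 -0.064] gap 0.0852 grip 0.0 q [-1.28  0.31  0.05  1.3   0.    1.43]
[[0.064, -0.024, 0.028, 0.0, -0.0, -0.044, 0], [0.067, -0.014, 0.028, 0.0, 0.0, -0.044, 0], [0.068, -0.005, 0.028, 0.0, 0.0, -0.044, 0], [0.068, 0.004, 0.028, 0.0, 0.0, -0.044, 0], [0.067, 0.014, 0.028, 0.0, 0.0, -0.044, 0], [0.065, 0.023, 0.028, 0.0, 0.0, -0.044, 0], [0.061, 0.031, 0.028, 0.0, 0.0, -0.044, 0], [0.056, 0.04, 0.028, 0.0, 0.0, -0.044, 0], [0.05, 0.047, 0.028, 0.0, 0.0, -0.044, 0], [0.043, 0.053, 0.028, 0.0, 0.0, -0.044, 0], [0.035, 0.059, 0.029, 0.0, 0.0, -0.044, 0], [0.027, 0.063, 0.028, 0.0, 0.0, -0.044, 0], [0.018, 0.066, 0.029, 0.0, 0.0, -0.044, 0], [0.009, 0.068, 0.028, 0.0, 0.0, -0.044, 0], [-0.001, 0.068, 0.029, 0.0, 0.0, -0.044, 0], [-0.01, 0.068, 0.028, 0.0, 0.0, -0.044, 0], [-0.02, 0.066, 0.029, 0.0, 0.0, -0.044, 0], [-0.028, 0.062, 0.028, 0.0, 0.0, -0.044, 0], [-0.037, 0.058, 0.029, 0.0, 0.0, -0.044, 0], [-0.044, 0.052, 0.028, 0.0, 0.0, 0.0, 0]]
next
[[-0.0, -0.0, 0.078, -0.0, 0.0, -0.0002, 0], [-0.0, -0.0, 0.078, 0.0, 0.0, -0.0002, 0], [-0.0, -0.0, 0.078, 0.0, 0.0, -0.0002, 0], [-0.0, -0.0, 0.078, 0.0, 0.0, -0.0002, 0]]
```

Emit:
{"op": "jog_arm", "data": {"increments": [[[0.064,-0.024,0.028,0,0,-0.044,0],[0.067,-0.014,0.028,0,0,-0.044,0],[0.068,-0.005,0.028,0,0,-0.044,0],[0.068,0.004,0.028,0,0,-0.044,0],[0.067,0.014,0.028,0,0,-0.044,0],[0.065,0.023,0.028,0,0,-0.044,0],[0.061,0.031,0.028,0,0,-0.044,0],[0.056,0.04,0.028,0,0,-0.044,0],[0.05,0.047,0.028,0,0,-0.044,0],[0.043,0.053,0.028,0,0,-0.044,0],[0.035,0.059,0.029,0,0,-0.044,0],[0.027,0.063,0.028,0,0,-0.044,0],[0.018,0.066,0.029,0,0,-0.044,0],[0.009,0.068,0.028,0,0,-0.044,0],[-0.001,0.068,0.029,0,0,-0.044,0],[-0.01,0.068,0.028,0,0,-0.044,0],[-0.02,0.066,0.029,0,0,-0.044,0],[-0.028,0.062,0.028,0,0,-0.044,0],[-0.037,0.058,0.029,0,0,-0.044,0],[-0.044,0.052,0.028,0,0,0,0]]], "force": 30}}

```text
clock: 3.3
tcp_pos: [0.4825, -0.282, 0.0898]
orientation: [0.0, 0.042, 0.999, -0.0]
wrist_force: [-1.1, -0.1, -0.8]
finger_gap: 0.0855
grip_force: 0.0
```

Emit:
{"op": "jog_arm", "data": {"increments": [[[0,0,0,0,0,0,0],[0,0,0,0,0,0,0]]]}}

```text
clock: 3.5
tcp_pos: [0.4819, -0.2823, 0.09]
orientation: [-0.0, 0.043, 0.999, -0.0]
wrist_force: [0.8, -0.8, 0.7]
finger_gap: 0.0854
grip_force: 0.0
```

```bash
python3 -c "
from plan import *
st(); plan([.482,-.2825,.013],np.pi-.085,5,0)
c=cams.read_camera('scene'); overlay(c,'hover',[(GAUGE,G,0)],proj(c,[.482,-.2825,.05])[0],66,6)"
```

```text
t 3.5 tcp [ 0.4819 -0.2823  0.09  ] yaw 3.0548 zax [-0.001 -0.    -1.   ] F [ 0.79 -0.81  0.68] T [-0.022 -0.004  0.006] gap 0.0854 grip 0.0 q [-0.67  0.36 -0.24  0.97 -0.   -0.59]
[[-0.0, -0.0, 0.062, -0.0001, -0.0002, -0.0001, 0], [-0.0, -0.0, 0.061, 0.0, 0.0, -0.0001, 0], [-0.0, -0.0, 0.062, 0.0, 0.0, -0.0001, 0], [-0.0, -0.0, 0.061, 0.0, 0.0, -0.0001, 0], [-0.001, -0.001, 0.062, 0.0, 0.0, -0.0001, 0]]
```

View pics/hover.png

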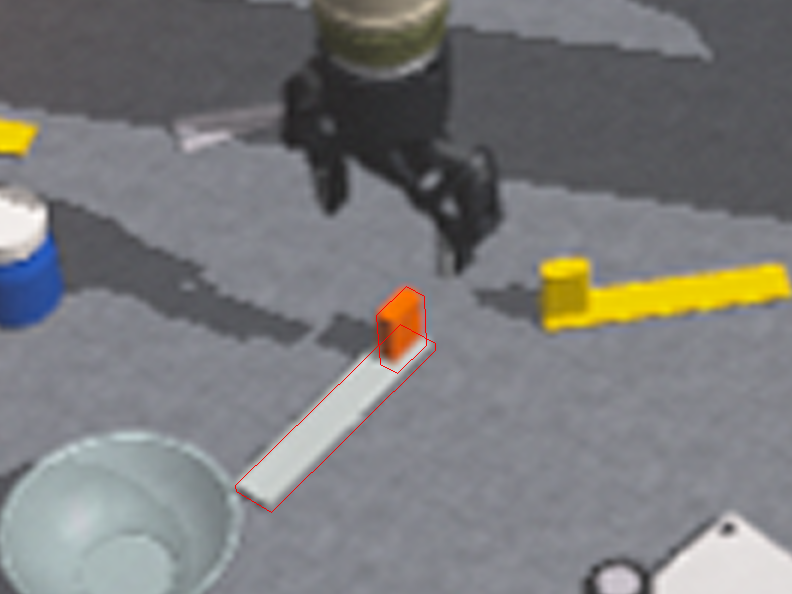

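The hand is centred over the orange tab at (400,325), the model outline matches within about 1 px, and the yellow look-alike is clear of the finger. Descending and gripping.

Emit:
{"op": "jog_arm", "data": {"increments": [[[0,0,0.062,0,0,0,0],[0,0,0.062,0,0,0,0],[0,0,0.062,0,0,0,0],[0,0,0.062,0,0,0,0],[0,0,0.06,0,0,0,100],[0,0,0,0,0,0,255],[0,0,0,0,0,0,255],[0,0,0,0,0,0,255],[0,0,0,0,0,0,255],[0,0,0,0,0,0,255],[0,0,0,0,0,0,255]]], "force": 40}}

```text
clock: 4.65
tcp_pos: [0.4826, -0.2832, 0.0143]
orientation: [0.001, 0.044, 0.999, -0.001]
wrist_force: [-0.3, -0.2, 6.6]
finger_gap: 0.0134
grip_force: 40.0
```

```bash
python3 -c "
from plan import *
st()"
```

```text
t 4.65 tcp [ 0.4826 -0.2832  0.0143] yaw 3.0541 zax [ 0.002 -0.002 -1.   ] F [-0.32 -0.16  6.64] T [0.044 0.147 0.052] gap 0.0134 grip 40.010411739349365 q [-0.67  0.44 -0.33  0.79 -0.   -0.59]
```

```bash
python3 -c "
from plan import *
c=cams.read_camera('top'); print(toworld(c,[[181,229],[216.5,233],[268.5,215.5],[241,240]],.006))
a=pw(-.195,0,.085); print(a); r,t=plan([.482,-.2832,.10],np.pi-.085,3,255); print('B'); r,t=plan(a,np.pi-.235,12,255,q=r,pos=t); print('C');plan(pw(-.195,0,.030),np.pi-.235,4,255,q=r,pos=t)"
```

```text
[[ 0.35452271  0.16024828  0.006     ]
 [ 0.33523173  0.0038838   0.006     ]
 [ 0.40907525 -0.22551757  0.006     ]
 [ 0.30331053 -0.10338188  0.006     ]]
[0.4673597  0.01740438 0.085     ]
[[0.001, -0.0, -0.114, -0.0005, 0.0005, -0.0003, 255], [0.001, -0.0, -0.114, 0.0, 0.0, -0.0003, 255], [0.0, -0.0, -0.115, 0.0, 0.0, -0.0003, 255]]
B
[[0.013, 0.099, 0.005, -0.0, 0.0, 0.004, 255], [0.015, 0.099, 0.005, 0.0, 0.0, 0.004, 255], [0.016, 0.099, 0.005, 0.0, 0.0, 0.004, 255], [0.017, 0.099, 0.005, 0.0, 0.0, 0.004, 255], [0.018, 0.099, 0.005, 0.0, 0.0, 0.004, 255], [0.02, 0.098, 0.005, 0.0, 0.0, 0.004, 255], [0.021, 0.098, 0.005, 0.0, 0.0, 0.004, 255], [0.022, 0.098, 0.005, 0.0, 0.0, 0.004, 255], [0.023, 0.098, 0.005, 0.0, 0.0, 0.004, 255], [0.025, 0.097, 0.005, 0.0, 0.0, 0.004, 255], [0.025, 0.097, 0.005, 0.0, 0.0, 0.004, 255], [0.027, 0.097, 0.005, 0.0, 0.0, 0.004, 255]]
C
[[0.0, -0.0, 0.055, -0.0, 0.0001, -0.0, 255], [0.0, -0.0, 0.055, 0.0, 0.0, -0.0, 255], [0.0, -0.0, 0.055, 0.0, 0.0, -0.0, 255], [0.0, -0.0, 0.055, 0.0, 0.0, -0.0, 255]]
```

```bash
python3 -c "
from plan import *
a=pw(-.225,0,.075); r,t=plan([.47,-.2832,.10],np.pi-.085,4,255); print('B'); r,t=plan(a,np.pi-.235,14,255,q=r,pos=t); print(t)"
```

```text
[[0.012, -0.001, -0.086, -0.0005, 0.0005, -0.0002, 255], [0.013, -0.001, -0.086, 0.0, 0.0, -0.0002, 255], [0.013, -0.001, -0.085, 0.0, 0.0, -0.0002, 255], [0.012, -0.002, -0.086, 0.0, 0.0, -0.0002, 255]]
B
[[0.017, 0.087, 0.007, -0.0, 0.0, 0.0034, 255], [0.017, 0.087, 0.007, 0.0, 0.0, 0.0034, 255], [0.018, 0.086, 0.007, 0.0, 0.0, 0.0034, 255], [0.019, 0.086, 0.007, 0.0, 0.0, 0.0034, 255], [0.02, 0.086, 0.007, 0.0, 0.0, 0.0034, 255], [0.021, 0.086, 0.007, 0.0, 0.0, 0.0034, 255], [0.022, 0.086, 0.007, 0.0, 0.0, 0.0034, 255], [0.023, 0.085, 0.007, 0.0, 0.0, 0.0034, 255], [0.024, 0.085, 0.007, 0.0, 0.0, 0.0034, 255], [0.025, 0.085, 0.007, 0.0, 0.0, 0.0034, 255], [0.026, 0.085, 0.007, 0.0, 0.0, 0.0034, 255], [0.027, 0.084, 0.008, 0.0, 0.0, 0.0034, 255], [0.027, 0.084, 0.007, 0.0, 0.0, 0.0034, 255], [0.029, 0.083, 0.008, 0.0, 0.0, 0.0034, 255]]
[0.43813506 0.02429728 0.0749797 ]
```

Emit:
{"op": "jog_arm", "data": {"increments": [[[0.012,-0.001,-0.086,0,0,0,255],[0.013,-0.001,-0.086,0,0,0,255],[0.013,-0.001,-0.085,0,0,0,255],[0.012,-0.002,-0.086,0,0,0,255],[0.017,0.087,0.007,0,0,0.0034,255],[0.017,0.087,0.007,0,0,0.0034,255],[0.018,0.086,0.007,0,0,0.0034,255],[0.019,0.086,0.007,0,0,0.0034,255],[0.02,0.086,0.007,0,0,0.0034,255],[0.021,0.086,0.007,0,0,0.0034,255],[0.022,0.086,0.007,0,0,0.0034,255],[0.023,0.085,0.007,0,0,0.0034,255],[0.024,0.085,0.007,0,0,0.0034,255],[0.025,0.085,0.007,0,0,0.0034,255],[0.026,0.085,0.007,0,0,0.0034,255],[0.027,0.084,0.008,0,0,0.0034,255],[0.027,0.084,0.007,0,0,0.0034,255],[0.029,0.083,0.008,0,0,0.0034,255]]], "force": 60}}

```text
clock: 6.5
tcp_pos: [0.4379, 0.0261, 0.0737]
orientation: [0.0, 0.118, 0.993, 0.0]
wrist_force: [-1.0, -0.4, -0.7]
finger_gap: 0.013
grip_force: 59.0
```

Emit:
{"op": "jog_arm", "data": {"increments": [[[0,0,0,0,0,0,255],[0,0,0,0,0,0,255]]]}}

```text
clock: 6.7
tcp_pos: [0.4381, 0.0253, 0.0738]
orientation: [0.0, 0.117, 0.993, -0.0]
wrist_force: [0.3, -0.1, -1.3]
finger_gap: 0.0132
grip_force: 59.0
```

```bash
cat > look.py <<'E'
from plan import *
import sys
# fit held gauge: argument = underside height, name
z0=float(sys.argv[1]); s=env.get_state(); st()
x=rot(s["orientation"]).as_matrix()[:,0]; yaw=np.arctan2(-x[1],-x[0]); p0=[s["tcp_pos"][0],s["tcp_pos"][1],yaw]
C={n:cams.read_camera(n) for n in("top","scene")}
for n,c in C.items():
    m=mask("gauge_orange",n,c,[p0[0]+.05,p0[1],z0])
    L=spotter.landmark_of("gauge_orange_tip",n); tip=R.from_euler("z",yaw).apply([.147,0,0])+[p0[0],p0[1],z0]
    print(n,"tip pred",proj(c,tip)[0].round(1),[(np.round(d["uv"],1).tolist(),round(d["conf"],2)) for d in L][:4])
fits=[(GAUGE,p0,z0),(PRESS,P,0)]
u=proj(C["scene"],[.57,0,.03])[0]; overlay(C["scene"],sys.argv[2],fits,u,60,6)
u=proj(C["top"],[.57,0,.03])[0]; overlay(C["top"],sys.argv[2]+"_t",fits,u,45,6)
a,b=cv2.imread("pics/%s.png"%sys.argv[2]),cv2.imread("pics/%s_t.png"%sys.argv[2])
h=min(a.shape[0],b.shape[0]); o=cv2.hconcat([a[:h],b[:h]]); cv2.imwrite("pics/%s.png"%sys.argv[2],cv2.resize(o,None,fx=800/o.shape[1],fy=800/o.shape[1],interpolation=cv2.INTER_AREA))
E
python3 look.py .061 pre
```

```text
t 6.7 tcp [0.4381 0.0253 0.0738] yaw 2.9062 zax [-0. -0. -1.] F [ 0.29 -0.12 -1.3 ] T [0.08  0.055 0.029] gap 0.0132 grip 58.9765727519989 q [-0.13  0.17 -0.55  0.85 -0.    0.11]
top tip pred [217.8 176. ] [([242.3, 241.3], 0.77), ([221.1, 175.3], 0.72), ([347.0, 203.4], 0.48)]
scene tip pred [288.3 232.6] [([300.1, 185.3], 0.87), ([288.7, 234.1], 0.8), ([178.4, 160.3], 0.78), ([358.7, 216.8], 0.6)]
```

View pics/pre.png

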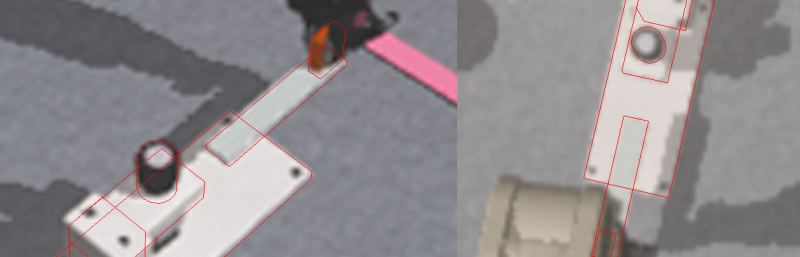

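The blade, with its tip at about (228,155) in the left panel, points along the bed and is short of the arm, as predicted to about 1 px in scene. Lowering onto the bed.

Emit:
{"op": "jog_arm", "data": {"increments": [[[0,0,0.05,0,0,0,255],[0,0,0.05,0,0,0,255],[0,0,0.05,0,0,0,255],[0,0,0.03,0,0,0,255],[0,0,0.006,0,0,0,255],[0,0,0,0,0,0,255]]]}}

```text
clock: 7.6
tcp_pos: [0.4382, 0.0249, 0.0273]
orientation: [-0.0, 0.118, 0.993, -0.0]
wrist_force: [-0.5, 0.5, -1.5]
finger_gap: 0.0132
grip_force: 59.0
```

```bash
python3 -c "
from plan import *
st()"
```

```text
t 7.6 tcp [0.4382 0.0249 0.0273] yaw 2.9042 zax [-0. -0. -1.] F [-0.49  0.45 -1.46] T [ 0.026  0.042 -0.024] gap 0.0132 grip 59.04585778713226 q [-0.13  0.23 -0.62  0.72 -0.    0.11]
```

Emit:
{"op": "jog_arm", "data": {"increments": [[[0,0,0.003,0,0,0,255],[0,0,0,0,0,0,255]]]}}

```text
clock: 7.8
tcp_pos: [0.4387, 0.025, 0.027]
orientation: [0.0, 0.118, 0.993, -0.0]
wrist_force: [0.2, 0.5, -1.2]
finger_gap: 0.0134
grip_force: 59.0
```

Emit:
{"op": "jog_arm", "data": {"increments": [[[0,0,0.003,0,0,0,255],[0,0,0,0,0,0,255]]]}}

```text
clock: 8.0
tcp_pos: [0.4386, 0.025, 0.0262]
orientation: [0.0, 0.118, 0.993, -0.0]
wrist_force: [-1.6, 1.5, 2.6]
finger_gap: 0.0134
grip_force: 59.4
```

```bash
python3 -c "
from plan import *
r,t=plan(pw(-.165,0,.0260),np.pi-.235,6,255)
" ; python3 look.py .012 bed
```

```text
[[-0.04, -0.0, 0.0, 0.0, 0.0003, -0.0001, 255], [-0.04, -0.001, 0.0, 0.0, 0.0, -0.0001, 255], [-0.04, -0.0, 0.0, 0.0, 0.0, -0.0001, 255], [-0.04, -0.001, 0.0, 0.0, 0.0, -0.0001, 255], [-0.039, -0.0, 0.0, 0.0, 0.0, -0.0001, 255], [-0.04, -0.001, 0.001, 0.0, 0.0, -0.0001, 255]]
t 8.0 tcp [0.4386 0.025  0.0262] yaw 2.9048 zax [ 0.001 -0.    -1.   ] F [-1.56  1.46  2.58] T [-0.012 -0.045 -0.01 ] gap 0.0134 grip 59.42954778671265 q [-0.13  0.23 -0.62  0.72 -0.    0.11]
top tip pred [219. 177.] [([242.0, 242.0], 0.79), ([219.9, 175.8], 0.52), ([348.1, 204.8], 0.51)]
scene tip pred [287.4 241.1] [([299.8, 181.5], 0.76), ([355.7, 221.5], 0.66), ([286.2, 242.6], 0.58), ([176.5, 160.7], 0.53)]
```

View pics/bed.png

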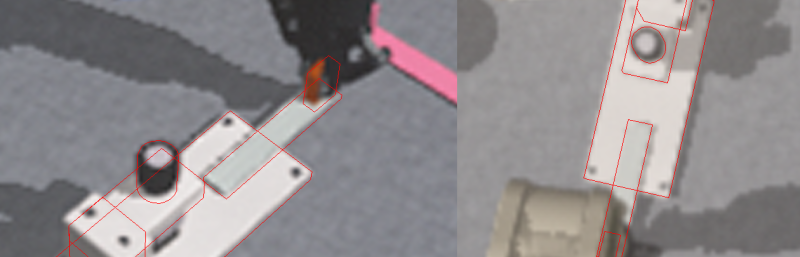

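The gauge is on the bed with light contact (2.6 N). I'll measure its lateral position against the bed edges from pixel profiles.

```bash
cat > prof.py <<'E'
from plan import *
def prof(c,x0,x1,z,ys):
    xs=np.linspace(x0,x1,15); acc=[]
    for y in ys:
        uv=proj(c,np.array([pw(x,y,z) for x in xs])).astype(np.float32)
        v=cv2.remap(c["pixels"].astype(np.float32),uv[None,:,0],uv[None,:,1],cv2.INTER_LINEAR)[0]; acc.append(v.mean(0))
    return np.array(acc)
if __name__=="__main__":
    ys=np.arange(-.06,.0601,.004)
    for n in("top","scene"):
        c=cams.read_camera(n)
        for x0,x1 in((-.145,-.125),(-.105,-.085)):
            p=prof(c,x0,x1,.015,ys); print(n,x0); print(" ".join("%d:%d/%d"%(1000*y,v[0],v[2]-v[0]) for y,v in zip(ys,p)))
E
python3 prof.py
```

```text
top -0.145
-60:127/-2 -55:120/-3 -51:144/-6 -47:192/-9 -43:205/-10 -39:211/-10 -35:220/-10 -31:224/-10 -27:224/-10 -23:221/-11 -19:201/-10 -15:182/-9 -11:193/-6 -7:201/-5 -3:204/-5 0:204/-5 4:204/-5 8:204/-5 12:209/-7 16:217/-9 20:220/-10 24:221/-10 28:221/-10 32:221/-11 36:216/-10 40:206/-10 44:203/-10 48:195/-8 52:169/-3 56:156/-1 60:152/-1
top -0.105
-60:123/-2 -55:118/-3 -51:143/-6 -47:196/-9 -43:217/-10 -39:220/-10 -35:221/-10 -31:221/-10 -27:221/-11 -23:219/-11 -19:200/-10 -15:181/-9 -11:194/-6 -7:203/-5 -3:205/-5 0:205/-5 4:204/-5 8:205/-5 12:207/-7 16:214/-9 20:219/-11 24:220/-10 28:220/-11 32:220/-11 36:220/-11 40:220/-11 44:219/-10 48:204/-9 52:173/-4 56:158/-1 60:153/0
scene -0.145
-60:132/7 -55:125/7 -51:110/4 -47:166/-2 -43:190/-3 -39:180/-3 -35:212/-5 -31:228/-5 -27:228/-5 -23:227/-5 -19:204/-6 -15:175/0 -11:192/1 -7:197/2 -3:199/2 0:196/2 4:196/2 8:195/2 12:193/0 16:218/-5 20:225/-4 24:224/-5 28:225/-5 32:225/-5 36:213/-5 40:182/-3 44:183/-3 48:215/-4 52:194/-4 56:145/4 60:134/8
scene -0.105
-60:124/6 -55:115/7 -51:100/4 -47:159/-2 -43:221/-5 -39:225/-4 -35:224/-4 -31:224/-4 -27:225/-5 -23:223/-5 -19:194/-6 -15:175/0 -11:196/2 -7:201/2 -3:201/3 0:198/2 4:199/3 8:197/2 12:192/0 16:213/-6 20:224/-5 24:223/-4 28:223/-5 32:223/-4 36:223/-4 40:224/-4 44:225/-5 48:224/-5 52:196/-5 56:146/4 60:134/9
```

Blade straight, about 1.5 mm towards -y of the bed's centre. I'll correct that while sliding in.

Emit:
{"op": "jog_arm", "data": {"increments": [[[-0.02,0.003,0,0,0,0,255],[-0.04,0.003,0,0,0,0,255],[-0.04,0,0,0,0,0,255],[-0.04,0,0,0,0,0,255],[-0.04,0,0,0,0,0,255],[-0.04,0,0,0,0,0,255]]]}}

```text
clock: 9.0
tcp_pos: [0.4894, 0.0143, 0.0262]
orientation: [-0.003, 0.118, 0.993, 0.0]
wrist_force: [-10.6, 3.2, 18.0]
finger_gap: 0.0131
grip_force: 61.7
```

Emit:
{"op": "jog_arm", "data": {"increments": [[[-0.03,0,0,0,0,0,255],[-0.03,0,0,0,0,0,255],[-0.03,0,0,0,0,0,255]]]}}

```text
clock: 9.3
tcp_pos: [0.5114, 0.009, 0.0262]
orientation: [-0.002, 0.118, 0.993, 0.0]
wrist_force: [-9.1, 3.1, 15.3]
finger_gap: 0.0135
grip_force: 61.6
```

Emit:
{"op": "jog_arm", "data": {"increments": [[[-0.03,0,0,0,0,0,255],[-0.03,0,0,0,0,0,255],[-0.03,0,0,0,0,0,255],[0,0,0,0,0,0,255]]]}}

```text
clock: 9.7
tcp_pos: [0.5356, 0.0031, 0.0263]
orientation: [-0.0, 0.118, 0.993, 0.0]
wrist_force: [-2.2, 0.9, 8.5]
finger_gap: 0.0134
grip_force: 60.6
```

```bash
python3 -c "
from plan import *
st(); s=env.get_state(); print(R.from_euler('z',.235).apply(s['tcp_pos']-np.array([P[0],P[1],0])))"
```

```text
t 9.7 tcp [0.5356 0.0031 0.0263] yaw 2.9046 zax [-0.001  0.    -1.   ] F [-2.19  0.86  8.51] T [0.117 0.706 0.014] gap 0.0134 grip 60.64738154411316 q [-0.14  0.39 -0.38  0.8   0.    0.09]
[-0.12531145  0.00201898  0.02626299]
```

Emit:
{"op": "jog_arm", "data": {"increments": [[[-0.02,0,-0.002,0,0,0,255],[0,0,0,0,0,0,255],[0,0,0,0,0,0,0],[0,0,0,0,0,0,0],[0,0,0,0,0,0,0],[0,0,-0.1,0,0,0,0],[0,0,-0.15,0,0,0,0],[0,0,-0.15,0,0,0,0],[0,0,-0.14,0,0,0,0]]]}}

```text
clock: 10.6
tcp_pos: [0.5405, 0.0019, 0.1627]
orientation: [0.0, 0.118, 0.993, -0.0]
wrist_force: [1.1, 0.1, -0.5]
finger_gap: 0.0851
grip_force: 0.0
```

```bash
cat > gfit.py <<'E'
from plan import *
import sys
C={n:cams.read_camera(n) for n in("top","scene")}; fits=[]
for n,c in C.items():
    ys=np.arange(-.024,.0241,.003)
    for x0,x1 in((-.10,-.085),(-.06,-.045)):
        p=prof(c,x0,x1,.018,ys) if 0 else __import__("prof").prof(c,x0,x1,.018,ys); print(n,x0," ".join("%d:%d/%d"%(round(1000*y),v[0],v[2]-v[0]) for y,v in zip(ys,p)))
    print(n,"tab",[(np.round(d["uv"],1).tolist(),round(d["conf"],2)) for d in spotter.landmark_of("gauge_orange",n)],"pred",proj(c,pw(-.120,.002,.012)).round(1), "knob",[np.round(d["uv"],1).tolist() for d in spotter.landmark_of("screw_grip",n)],proj(c,pw(0,0,.126)).round(1))
E
python3 gfit.py; python3 -c "
from plan import *
st(); plan(pw(0,0,.16),np.pi-.235+1.75,13,0)"
```

```text
top -0.1 -24:166/-9 -21:154/-9 -18:129/-9 -15:115/-7 -12:114/-6 -9:113/-6 -6:107/-6 -3:96/-7 0:95/-10 3:105/-14 6:119/-18 9:122/-18 12:118/-18 15:107/-17 18:94/-17 21:88/-16 24:92/-17
top -0.06 -24:219/-11 -21:212/-11 -18:193/-11 -15:183/-9 -12:192/-6 -9:199/-6 -6:202/-5 -3:204/-6 0:203/-6 3:203/-6 6:201/-6 9:189/-7 12:166/-9 15:140/-13 18:117/-15 21:101/-16 24:91/-15
top tab [([268.7, 219.5], 0.65), ([386.4, 194.7], 0.59), ([215.1, 234.0], 0.47), ([215.1, 188.0], 0.43)] pred [[216.5 186.2]] knob [[221.2, 158.6]] [[220.9 156.2]]
scene -0.1 -24:175/-6 -21:179/-6 -18:169/-5 -15:162/-2 -12:186/1 -9:193/2 -6:194/2 -3:200/2 0:200/2 3:198/2 6:198/2 9:196/3 12:191/2 15:193/0 18:212/-5 21:224/-5 24:223/-5
scene -0.06 -24:175/-5 -21:222/-5 -18:233/-5 -15:233/-4 -12:234/-4 -9:224/-6 -6:201/-7 -3:192/-5 0:196/0 3:199/2 6:200/2 9:198/2 12:193/1 15:195/0 18:214/-5 21:226/-5 24:226/-5
scene tab [([142.0, 156.2], 0.8), ([296.4, 231.0], 0.69), ([265.7, 187.3], 0.61), ([327.3, 200.2], 0.58)] pred [[295.9 234.3]] knob [[270.7, 231.8]] [[272.5 234.4]]
t 10.9 tcp [0.5398 0.002  0.16  ] yaw 2.9046 zax [-0.002  0.    -1.   ] F [ 0.46 -0.   -0.22] T [0.015 0.006 0.01 ] gap 0.0856 grip 0.0 q [-0.15  0.28 -0.18  1.12 -0.    0.09]
[[-0.037, -0.001, -0.0, -0.0001, -0.0006, -0.0429, 0], [-0.037, -0.005, -0.0, 0.0, 0.0, -0.0429, 0], [-0.036, -0.01, -0.0, 0.0, 0.0, -0.0429, 0], [-0.034, -0.015, -0.0, 0.0, 0.0, -0.0429, 0], [-0.032, -0.02, -0.0, 0.0, 0.0, -0.0429, 0], [-0.029, -0.024, -0.0, 0.0, 0.0, -0.0429, 0], [-0.025, -0.027, -0.0, 0.0, 0.0, -0.0429, 0], [-0.021, -0.03, -0.0, 0.0, 0.0, -0.0429, 0], [-0.017, -0.033, -0.0, 0.0, 0.0, -0.0429, 0], [-0.013, -0.035, -0.0, 0.0, 0.0, -0.0429, 0], [-0.008, -0.037, -0.0, 0.0, 0.0, -0.0429, 0], [-0.003, -0.037, -0.0, 0.0, 0.0, -0.0429, 0], [0.003, -0.037, -0.0, 0.0, 0.0, -0.0429, 0]]
```

```bash
python3 - <<'E'
from plan import *
K=[cyl(17,102,136)]
tiles=[]
for n in("top","scene"):
    c=cams.read_camera(n)
    for d in spotter.cut_out("screw_grip",n)[:3]:
        m=np.array(d["region"],float); v,u=np.nonzero(m); print(n,"cut",m.sum(),u.mean().round(1),v.mean().round(1),u.min(),u.max(),v.min(),v.max(),round(d["conf"],2))
    r=render(c,K,P); v,u=np.nonzero(r>.5); print("pred",u.mean().round(1),v.mean().round(1),u.min(),u.max(),v.min(),v.max())
    g=c["pixels"].max(2).astype(int); uu,vv=int(u.mean()),int(v.mean())
    print(g[vv-9:vv+11,uu-8:uu+9])
    overlay(c,"k_"+n,[(K,P,0)],(uu,vv),16,12)
a,b=cv2.imread("pics/k_top.png"),cv2.imread("pics/k_scene.png"); cv2.imwrite("pics/k.png",cv2.hconcat([a,b]))
E
```

```text
top cut 431.0 151.0 153.9 139 163 142 165 0.23
pred 221.1 156.5 217 225 152 161
[[154 170 218 211 196 214 221 220 223 224 224 224 221 222 222 222 221]
 [159 182 216 214 197 218 221 221 220 221 220 220 219 221 223 223 222]
 [166 200 220 217 200 220 222 221 220 220 220 219 219 219 220 219 213]
 [172 208 220 220 216 221 222 221 220 220 221 220 219 218 218 213 178]
 [174 214 221 222 221 222 219 218 217 217 219 219 219 218 215 203 153]
 [182 218 221 221 222 213 184 171 168 184 201 214 215 212 191 181 162]
 [196 220 220 209 199 168 135 132 128 133 146 172 186 186 174 173 192]
 [205 221 221 207 159 133 164 183 180 157 115 129 165 170 168 163 182]
 [215 223 218 192 135 165 191 199 198 184 135 112 143 168 167 158 172]
 [219 223 219 188 131 174 198 201 201 191 143 102 128 168 165 153 168]
 [215 220 217 194 126 161 196 200 199 189 131 100 132 167 167 160 169]
 [187 191 208 208 129 127 170 194 190 160 105  96 135 166 161 165 170]
 [145 152 188 213 162 110 121 141 138 112  88 102 146 166 156 168 171]
 [133 130 167 218 207 159 130 104  99  97 109 138 166 168 154 170 172]
 [135 121 161 219 223 213 
[... 1203 characters left out ...]
129  89  50  55  53  54  55  53  55  58  59  52 101 197 233]
 [141 137 132  97  47  54  56  55  55  57  56  58  56  47 112 208 238]
 [137 140 153 126  48  53  52  53  56  56  53  57  55  48 140 223 235]
 [141 151 157 123  54  51  54  55  56  59  58  56  53  87 168 226 233]
 [148 151 152 137  94  58  52  53  57  55  57  54  46 139 224 236 232]
 [145 147 149 154 141  93  51  53  55  55  49  54 109 179 226 234 232]
 [176 163 145 150 155 131  88  68  60  69  98 135 208 239 235 232 234]
 [229 208 174 178 181 184 177 165 156 165 192 226 235 233 235 234 230]
 [223 227 230 230 232 232 234 236 238 237 236 232 231 233 236 227 204]
 [225 226 226 228 228 228 228 229 230 232 231 230 232 237 226 199 191]]
```

View pics/k.png

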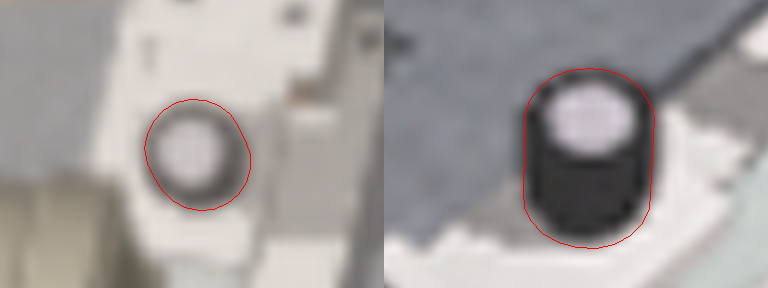

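The knob (left panel (192,152), right panel (588,158)) lies inside the predicted outline, so the press pose is right to about 1 mm. Moving over the knob.

Emit:
{"op": "jog_arm", "data": {"increments": [[[-0.037,-0.001,0,0,0,-0.0429,0],[-0.037,-0.005,0,0,0,-0.0429,0],[-0.036,-0.01,0,0,0,-0.0429,0],[-0.034,-0.015,0,0,0,-0.0429,0],[-0.032,-0.02,0,0,0,-0.0429,0],[-0.029,-0.024,0,0,0,-0.0429,0],[-0.025,-0.027,0,0,0,-0.0429,0],[-0.021,-0.03,0,0,0,-0.0429,0],[-0.017,-0.033,0,0,0,-0.0429,0],[-0.013,-0.035,0,0,0,-0.0429,0],[-0.008,-0.037,0,0,0,-0.0429,0],[-0.003,-0.037,0,0,0,-0.0429,0],[0.003,-0.037,0,0,0,-0.0429,0],[0,0,0.1,0,0,0,0],[0,0,0.1,0,0,0,60]]]}}

```text
clock: 12.6
tcp_pos: [0.6586, -0.0284, 0.1106]
orientation: [0.0, -0.687, 0.727, -0.0]
wrist_force: [-0.1, 0.3, -1.0]
finger_gap: 0.0733
grip_force: 0.0
```

```bash
python3 -c "
from plan import *
st(); plan(pw(0,0,.108),np.pi-.235+1.75,2,0)"
```

```text
t 12.6 tcp [ 0.6586 -0.0284  0.1106] yaw -1.6265 zax [ 0.001 -0.    -1.   ] F [-0.07  0.29 -1.03] T [ 0.057 -0.037 -0.01 ] gap 0.0733 grip 0.0 q [-0.16  0.53  0.07  1.12 -0.   -1.68]
[[-0.001, 0.003, 0.005, -0.0004, -0.0001, -1.0, 0], [0.0, -0.004, 0.005, 0.0, 0.0, -1.0, 0]]
```

Emit:
{"op": "jog_arm", "data": {"increments": [[[0,0,0,0,0,0,255],[0,0,0,0,0,0,255],[0,0,0,0,0,0,255],[0,0,0,0,0,0,255],[0,0,0,0,0,0,255]]], "force": 35}}

```text
clock: 13.1
tcp_pos: [0.6567, -0.0281, 0.1122]
orientation: [-0.001, -0.687, 0.727, 0.001]
wrist_force: [-5.1, -0.8, -0.4]
finger_gap: 0.0332
grip_force: 36.3
```

```bash
python3 -c "
from plan import *
st()"
```

```text
t 13.1 tcp [ 0.6567 -0.0281  0.1122] yaw -1.6264 zax [-0.002 -0.    -1.   ] F [-5.12 -0.77 -0.36] T [-0.039  0.949  0.009] gap 0.0332 grip 36.312854290008545 q [-0.16  0.53  0.07  1.12 -0.   -1.68]
```

Emit:
{"op": "jog_arm", "data": {"increments": [[[0,0.006,0,0,0,0.045,255],[0,0,0,0,0,0.046,255],[0,0,0,0,0,0.046,255],[0,0,0,0,0,0.046,255],[0,0,0,0,0,0.046,255],[0,0,0,0,0,0.046,255],[0,0,0,0,0,0.045,255],[0,0,0,0,0,0,255]]]}}

```text
clock: 13.9
tcp_pos: [0.6548, -0.0271, 0.1122]
orientation: [-0.001, -0.251, 0.968, 0.001]
wrist_force: [-6.0, 2.4, 1.0]
finger_gap: 0.0328
grip_force: 36.4
```

```bash
python3 -c "
from plan import *
st()"
```

```text
t 13.9 tcp [ 0.6548 -0.0271  0.1122] yaw -2.6342 zax [-0.002  0.001 -1.   ] F [-6.02  2.41  0.98] T [ 0.452  1.151 -0.068] gap 0.0328 grip 36.4392614364624 q [-0.16  0.52  0.07  1.12  0.   -0.67]
```

Emit:
{"op": "jog_arm", "data": {"increments": [[[0.002,0.004,0,0,0,0.043,255],[0,0,0,0,0,0.043,255],[0,0,0,0,0,0.042,255],[0,0,0,0,0,0,255]]]}}

```text
clock: 14.3
tcp_pos: [0.6545, -0.0262, 0.1122]
orientation: [-0.001, -0.053, 0.999, 0.001]
wrist_force: [-4.5, 4.2, -0.5]
finger_gap: 0.0329
grip_force: 36.3
```

```bash
python3 -c "
from plan import *
st()"
```

```text
t 14.3 tcp [ 0.6545 -0.0262  0.1122] yaw -3.0359 zax [-0.001  0.002 -1.   ] F [-4.47  4.24 -0.48] T [ 0.54   0.777 -0.008] gap 0.0329 grip 36.32842004299164 q [-0.16  0.52  0.07  1.12  0.   -0.27]
```

Emit:
{"op": "jog_arm", "data": {"increments": [[[0,0,0,0,0,0,0],[0,0,0,0,0,0,0],[0,0,0,0,0,0,0],[0,0,-0.1,0,0,0,0],[0,0,-0.1,0,0,0,60]]]}}

```text
clock: 14.8
tcp_pos: [0.6552, -0.0276, 0.1614]
orientation: [-0.001, -0.054, 0.999, 0.0]
wrist_force: [0.7, 0.0, -0.6]
finger_gap: 0.0729
grip_force: 0.0
```

```bash
python3 -c "
from plan import *
st();
import sys
print('tab was cmd about', R.from_euler('z',.235).apply(np.array([.5398,.002,0])-np.array([P[0],P[1],0])))
r,t=plan([.5400,.002,.155],-np.pi-.235,7,60);print('D');plan([.5400,.002,.029],-np.pi-.235,4,60,q=r,pos=t)"
```

```text
t 14.8 tcp [ 0.6552 -0.0276  0.1614] yaw -3.0341 zax [-0.001 -0.    -1.   ] F [ 0.72  0.02 -0.6 ] T [-0.004 -0.046  0.021] gap 0.0729 grip 0.0 q [-0.16  0.5   0.15  1.23 -0.   -0.27]
tab was cmd about [-0.12096397  0.00188623  0.        ]
[[0.064, 0.024, 0.004, 0.0, -0.0004, 0.0156, 60], [0.065, 0.021, 0.004, 0.0, 0.0, 0.0156, 60], [0.066, 0.017, 0.004, 0.0, 0.0, 0.0156, 60], [0.066, 0.014, 0.003, 0.0, 0.0, 0.0156, 60], [0.067, 0.011, 0.004, 0.0, 0.0, 0.0156, 60], [0.067, 0.008, 0.003, 0.0, 0.0, 0.0156, 60], [0.068, 0.005, 0.004, 0.0, 0.0, 0.0156, 60]]
D
[[0.0, -0.0, 0.126, 0.0, 0.0, 0.5, 60], [-0.0, -0.0, 0.126, 0.0, 0.0, 0.5, 60], [-0.0, 0.0, 0.126, 0.0, 0.0, 0.5, 60], [0.0, 0.0, 0.126, 0.0, 0.0, 0.5, 60]]
```

Emit:
{"op": "jog_arm", "data": {"increments": [[[0.064,0.024,0.004,0,0,0.0156,60],[0.065,0.021,0.004,0,0,0.0156,60],[0.066,0.017,0.004,0,0,0.0156,60],[0.066,0.014,0.003,0,0,0.0156,60],[0.067,0.011,0.004,0,0,0.0156,60],[0.067,0.008,0.003,0,0,0.0156,60],[0.068,0.005,0.004,0,0,0.0156,60],[0,0,0.12,0,0,0,60],[0,0,0.13,0,0,0,60],[0,0,0.13,0,0,0,60],[0,0,0.12,0,0,0,150],[0,0,0,0,0,0,255],[0,0,0,0,0,0,255],[0,0,0,0,0,0,255]]], "force": 25}}

```text
clock: 16.2
tcp_pos: [0.5416, 0.0018, 0.0315]
orientation: [0.001, 0.118, 0.993, -0.0]
wrist_force: [-0.1, -0.9, -2.3]
finger_gap: 0.0138
grip_force: 28.6
```

```bash
python3 -c "
from plan import *
st()
for i in range(4):
    cams.read_camera('top'); print(np.round(R.from_euler('z',.235).apply(env.get_state()['wrist_force']),2))"
```

```text
t 16.2 tcp [0.5416 0.0018 0.0315] yaw 2.9059 zax [ 0.002 -0.001 -1.   ] F [-0.14 -0.85 -2.33] T [-0.119  0.105 -0.072] gap 0.0138 grip 28.602742552757263 q [-0.14  0.39 -0.36  0.81 -0.    0.09]
[ 0.43 -1.34 -3.49]
[-0.26 -1.09 -1.78]
[-0.16 -1.1   0.73]
[-0.62 -1.09  2.98]
```

Emit:
{"op": "jog_arm", "data": {"increments": [[[0.004,0,0,0,0,0,255],[0.004,0,0,0,0,0,255]]]}}

```text
clock: 16.6
tcp_pos: [0.5414, 0.0019, 0.0313]
orientation: [0.003, 0.118, 0.993, -0.0]
wrist_force: [6.4, -2.6, -0.1]
finger_gap: 0.0136
grip_force: 29.0
```

Emit:
{"op": "jog_arm", "data": {"increments": [[[0.004,0,0,0,0,0,255]]]}}

```text
clock: 16.7
tcp_pos: [0.5412, 0.002, 0.0313]
orientation: [0.004, 0.118, 0.993, -0.0]
wrist_force: [7.7, -2.2, -2.7]
finger_gap: 0.0139
grip_force: 28.8
```

Emit:
{"op": "jog_arm", "data": {"increments": [[[0.004,0,0,0,0,0,255]]]}}

```text
clock: 16.8
tcp_pos: [0.5405, 0.0022, 0.0313]
orientation: [0.004, 0.118, 0.993, -0.0]
wrist_force: [7.8, -2.4, -1.4]
finger_gap: 0.0135
grip_force: 28.8
```

```bash
python3 -c "
from plan import *
st()
for i in range(3):
    cams.read_camera('top'); print(np.round(R.from_euler('z',.235).apply(env.get_state()['wrist_force']),2))"
```

```text
t 16.8 tcp [0.5405 0.0022 0.0313] yaw 2.9059 zax [ 0.008 -0.002 -1.   ] F [ 7.75 -2.36 -1.39] T [-0.367 -1.233  0.015] gap 0.0135 grip 28.815409541130066 q [-0.14  0.39 -0.37  0.8  -0.    0.09]
[ 7.25 -0.27 -1.66]
[ 8.13 -1.15 -0.18]
[ 8.3  -0.27 -0.53]
```

Emit:
{"op": "jog_arm", "data": {"increments": [[[0.006,0,0,0,0,0,255],[0.006,0,0,0,0,0,255]]]}}

```text
clock: 17.15
tcp_pos: [0.5377, 0.003, 0.0313]
orientation: [0.004, 0.118, 0.993, -0.0]
wrist_force: [8.3, -1.6, -2.0]
finger_gap: 0.0137
grip_force: 28.8
```

```bash
python3 -c "
from plan import *
st()
print(np.round(R.from_euler('z',.235).apply(env.get_state()['wrist_force']),2))
for i in range(3):
    cams.read_camera('top'); print(np.round(R.from_euler('z',.235).apply(env.get_state()['wrist_force']),2))
KN=[.654,-.0255]
s=env.get_state(); x=s['tcp_pos']
r,t=plan([x[0],x[1],.156],s and np.arctan2(*rot(s['orientation']).as_matrix()[[1,0],0]),3,60)
print('B'); plan(KN+[.156],np.pi-.235+.5,7,60,5,q=r,pos=t)
"
```

```text
t 17.15 tcp [0.5377 0.003  0.0313] yaw 2.906 zax [ 0.008 -0.001 -1.   ] F [ 8.35 -1.6  -2.03] T [-0.362 -1.283 -0.006] gap 0.0137 grip 28.813040256500244 q [-0.14  0.38 -0.38  0.8  -0.    0.09]
[ 8.49  0.39 -2.03]
[ 8.23  0.17 -2.16]
[ 7.97  0.93 -1.06]
[ 7.74 -0.95 -1.28]
[[-0.001, 0.0, -0.166, 0.0001, 0.0024, 0.0, 60], [-0.0, 0.0, -0.166, 0.0, 0.0, 0.0, 60], [-0.0, 0.0, -0.167, 0.0, 0.0, 0.0, 60]]
B
[[-0.069, -0.0, 0.0, 0.0, 0.0, -0.0319, 60], [-0.068, -0.007, 0.0, 0.0, 0.0, -0.0319, 60], [-0.067, -0.014, 0.0, 0.0, 0.0, -0.0319, 60], [-0.065, -0.021, 0.0, 0.0, 0.0, -0.0319, 60], [-0.063, -0.027, 0.0, 0.0, 0.0, -0.0319, 60], [-0.06, -0.033, 0.0, 0.0, 0.0, 0.0, 60], [-0.061, -0.034, 0.0, 0.0, 0.0, 0.0, 60]]
```

Steady sliding drag is about 8.1 N, so I overshot a little. I'll back the knob off by about 0.22 rad.

Emit:
{"op": "jog_arm", "data": {"increments": [[[0,0,0,0,0,0,60],[0,0,0,0,0,0,60],[0,0,-0.1,0,0,0,60],[0,0,-0.2,0,0,0,60],[0,0,-0.2,0,0,0,60],[-0.07,0,0,0,0,0,60],[-0.07,0,0,0,0,0,60],[-0.07,0,0,0,0,0,60],[-0.07,0,0,0,0,0,60],[-0.07,0,0,0,0,0,60],[-0.07,0,0,0,0,0,60],[-0.064,0,0,0,0,0,60],[0,0,0,0,0,0,60]]], "force": 35}}

```text
clock: 18.6
tcp_pos: [0.6519, -0.0247, 0.1539]
orientation: [-0.0, 0.118, 0.993, 0.0]
wrist_force: [0.2, -0.2, 0.5]
finger_gap: 0.0651
grip_force: 0.0
```

```bash
python3 -c "
from plan import *
st(); r,t=plan([.654,-.0255,.111],np.pi-.235,3,60)"
```

```text
t 18.6 tcp [ 0.6519 -0.0247  0.1539] yaw 2.906 zax [-0.001  0.    -1.   ] F [ 0.18 -0.18  0.46] T [-0.01   0.007  0.003] gap 0.0651 grip 0.0 q [-0.16  0.49  0.13  1.2   0.    0.07]
[[-0.003, -0.0, 0.057, -0.0, -0.0002, -0.0001, 60], [-0.003, -0.001, 0.057, 0.0, 0.0, -0.0001, 60], [-0.003, -0.0, 0.057, 0.0, 0.0, -0.0001, 60]]
```

Emit:
{"op": "jog_arm", "data": {"increments": [[[-0.003,0,0.057,0,0,0,60],[-0.003,0,0.057,0,0,0,100],[-0.003,0,0.057,0,0,0,255],[0,0,0,0,0,0,255],[0,0,0,0,0,0,255],[0,0,0,0,0,0,255],[0,0,0,0,0,0,255]]]}}

```text
clock: 19.3
tcp_pos: [0.6513, -0.0245, 0.1091]
orientation: [-0.003, 0.117, 0.993, 0.0]
wrist_force: [3.5, 0.0, -25.9]
finger_gap: 0.033
grip_force: 37.1
```

```bash
python3 -c "
from plan import *
st()"
```

```text
t 19.3 tcp [ 0.6513 -0.0245  0.1091] yaw 2.9062 zax [-0.006  0.001 -1.   ] F [ 3.460e+00  2.000e-02 -2.586e+01] T [-0.044 -0.408  0.011] gap 0.033 grip 37.099446058273315 q [-0.16  0.52  0.06  1.11  0.    0.07]
```

Emit:
{"op": "jog_arm", "data": {"increments": [[[0,0,0,0,0,-0.035,255],[0,0,0,0,0,-0.035,255],[0,0,0,0,0,0,255]]]}}

```text
clock: 19.6
tcp_pos: [0.6511, -0.0257, 0.109]
orientation: [-0.003, 0.007, 1.0, -0.001]
wrist_force: [2.6, -4.0, -27.0]
finger_gap: 0.0326
grip_force: 37.2
```

```bash
python3 -c "
from plan import *
st()"
```

```text
t 19.6 tcp [ 0.6511 -0.0257  0.109 ] yaw 3.1277 zax [-0.006 -0.001 -1.   ] F [  2.59  -4.05 -27.03] T [-0.687 -0.331  0.068] gap 0.0326 grip 37.168121337890625 q [-0.16  0.52  0.06  1.11 -0.   -0.15]
```

Emit:
{"op": "jog_arm", "data": {"increments": [[[0,0,0,0,0,0,60],[0,0,0,0,0,0,60],[0,0,0,0,0,0,60],[0,0,-0.09,0,0,0,60],[0,0,-0.09,0,0,0.035,60],[0.02,0,0,0,0,0.035,60],[0.069,0,0,0,0,0,60],[0.069,0,0,0,0,0,60],[0.069,0,0,0,0,0,60],[0.069,0,0,0,0,0,60],[0.069,0,0,0,0,0,60],[0.069,0,0,0,0,0,60],[0.034,0,0,0,0,0,60],[0,0,0.1,0,0,0,60],[0,0,0.1,0,0,0,60]]], "force": 25}}

```text
clock: 21.1
tcp_pos: [0.5415, 0.0017, 0.1091]
orientation: [0.003, 0.117, 0.993, -0.0]
wrist_force: [-0.2, 0.1, -0.5]
finger_gap: 0.0653
grip_force: 0.0
```

```bash
python3 -c "
from plan import *
st(); plan([.5380,.003,.030],np.pi-.235,3,60)"
```

```text
t 21.1 tcp [0.5415 0.0017 0.1091] yaw 2.9065 zax [ 0.006 -0.001 -1.   ] F [-0.22  0.12 -0.5 ] T [-0.002 -0.036 -0.027] gap 0.0653 grip 0.0 q [-0.15  0.31 -0.26  0.99  0.    0.09]
[[0.006, 0.0, 0.105, 0.0002, 0.002, -0.0, 60], [0.005, 0.001, 0.106, 0.0, 0.0, -0.0, 60], [0.005, 0.001, 0.105, 0.0, 0.0, -0.0, 60]]
```

Emit:
{"op": "jog_arm", "data": {"increments": [[[0.006,0,0.1,0,0,0,60],[0.006,0.001,0.1,0,0,0,60],[0.005,0.001,0.1,0,0,0,60],[0,0,0.014,0,0,0,150],[0,0,0,0,0,0,255],[0,0,0,0,0,0,255],[0,0,0,0,0,0,255],[0,0,0,0,0,0,255]]]}}

```text
clock: 21.9
tcp_pos: [0.5372, 0.0031, 0.0304]
orientation: [0.002, 0.117, 0.993, -0.0]
wrist_force: [-0.6, -0.1, 6.4]
finger_gap: 0.0138
grip_force: 26.1
```

Emit:
{"op": "jog_arm", "data": {"increments": [[[0.004,0,0,0,0,0,255],[0.004,0,0,0,0,0,255],[0.004,0,0,0,0,0,255]]]}}

```text
clock: 22.2
tcp_pos: [0.5365, 0.0032, 0.0304]
orientation: [0.004, 0.118, 0.993, -0.0]
wrist_force: [7.2, -1.8, 3.8]
finger_gap: 0.0136
grip_force: 25.7
```

Emit:
{"op": "jog_arm", "data": {"increments": [[[0.004,0,0,0,0,0,255]]]}}

```text
clock: 22.3
tcp_pos: [0.5356, 0.0034, 0.0304]
orientation: [0.004, 0.118, 0.993, -0.0]
wrist_force: [6.8, -0.9, 2.9]
finger_gap: 0.0139
grip_force: 25.7
```

Emit:
{"op": "jog_arm", "data": {"increments": [[[0.004,0,0,0,0,0,255]]]}}

```text
clock: 22.4
tcp_pos: [0.5347, 0.0036, 0.0304]
orientation: [0.004, 0.118, 0.993, -0.0]
wrist_force: [7.0, -1.0, 1.8]
finger_gap: 0.0134
grip_force: 25.7
```

```bash
python3 -c "
from plan import *
st()
print(np.round(R.from_euler('z',.235).apply(env.get_state()['wrist_force']),2))
for i in range(4):
    cams.read_camera('top'); print(np.round(R.from_euler('z',.235).apply(env.get_state()['wrist_force']),2))
"
```

```text
t 22.4 tcp [0.5347 0.0036 0.0304] yaw 2.9059 zax [ 0.008 -0.002 -1.   ] F [ 7.02 -1.05  1.79] T [-0.294 -1.134  0.017] gap 0.0134 grip 25.669707655906677 q [-0.14  0.38 -0.39  0.8  -0.    0.09]
[7.07 0.62 1.79]
[ 7.17 -0.18  3.37]
[ 6.23 -0.57  4.01]
[ 6.95 -0.55  3.04]
[7.37 0.23 3.71]
```

Emit:
{"op": "jog_arm", "data": {"increments": [[[0,0,-0.0025,0,0,0,255],[0,0,0,0,0,0,255],[0.003,0,0,0,0,0,255]]]}}

```text
clock: 22.9
tcp_pos: [0.533, 0.004, 0.0304]
orientation: [0.003, 0.118, 0.993, -0.0]
wrist_force: [6.6, -2.1, 0.5]
finger_gap: 0.0132
grip_force: 25.4
```

Emit:
{"op": "jog_arm", "data": {"increments": [[[0.003,0,0,0,0,0,255]]]}}

```text
clock: 23.0
tcp_pos: [0.5322, 0.0041, 0.0304]
orientation: [0.003, 0.118, 0.993, -0.0]
wrist_force: [6.4, -1.4, 1.1]
finger_gap: 0.0136
grip_force: 25.4
```

```bash
python3 -c "
from plan import *
st()
print(np.round(R.from_euler('z',.235).apply(env.get_state()['wrist_force']),2))
for i in range(4):
    cams.read_camera('top'); print(np.round(R.from_euler('z',.235).apply(env.get_state()['wrist_force']),2))
"
```

```text
t 23.0 tcp [0.5322 0.0041 0.0304] yaw 2.9059 zax [ 0.006 -0.001 -1.   ] F [ 6.39 -1.4   1.12] T [-0.257 -1.04  -0.007] gap 0.0136 grip 25.3890922665596 q [-0.14  0.38 -0.39  0.8  -0.    0.09]
[6.54 0.12 1.12]
[ 5.14  0.02 -0.17]
[ 6.53 -0.15  0.85]
[5.3  0.04 2.18]
[6.24 0.69 0.93]
```

Emit:
{"op": "jog_arm", "data": {"increments": [[[0,0,-0.0015,0,0,0,255],[-0.008,0,0,0,0,0,255],[-0.008,0,0,0,0,0,255],[-0.006,0,0,0,0,0,255],[-0.004,0,0,0,0,0,255],[-0.004,0,0,0,0,0,255]]]}}

```text
clock: 23.8
tcp_pos: [0.5314, 0.0043, 0.0302]
orientation: [-0.004, 0.117, 0.993, 0.0]
wrist_force: [-15.2, 3.7, 22.3]
finger_gap: 0.0138
grip_force: 28.6
```

Emit:
{"op": "jog_arm", "data": {"increments": [[[-0.004,0,0,0,0,0,255]]]}}

```text
clock: 23.9
tcp_pos: [0.5315, 0.0043, 0.0302]
orientation: [-0.005, 0.117, 0.993, 0.0]
wrist_force: [-14.9, 2.5, 17.0]
finger_gap: 0.0137
grip_force: 27.8
```

Emit:
{"op": "jog_arm", "data": {"increments": [[[-0.004,0,0,0,0,0,255]]]}}

```text
clock: 24.0
tcp_pos: [0.5315, 0.0043, 0.0301]
orientation: [-0.006, 0.117, 0.993, 0.0]
wrist_force: [-17.9, 2.2, 22.1]
finger_gap: 0.0135
grip_force: 28.7
```

```bash
python3 -c "
from plan import *
st()
print(np.round(R.from_euler('z',.235).apply(env.get_state()['wrist_force']),2))
for i in range(4):
    cams.read_camera('top'); print(np.round(R.from_euler('z',.235).apply(env.get_state()['wrist_force']),2))
"
```

```text
t 24.0 tcp [0.5315 0.0043 0.0301] yaw 2.907 zax [-0.011  0.002 -1.   ] F [-17.9    2.24  22.06] T [ 0.546  3.42  -0.119] gap 0.0135 grip 28.692809343338013 q [-0.14  0.39 -0.37  0.82  0.    0.09]
[-17.93  -1.99  22.06]
[-19.03  -0.69  24.58]
[-18.24  -0.52  24.66]
[-17.92  -0.33  24.78]
[-18.24  -1.06  24.44]
```

Emit:
{"op": "jog_arm", "data": {"increments": [[[0.012,0,-0.006,0,0,0,255],[0,0,-0.004,0,0,0,255]]]}}

```text
clock: 24.4
tcp_pos: [0.5319, 0.0041, 0.0309]
orientation: [-0.003, 0.117, 0.993, 0.0]
wrist_force: [-4.6, 2.1, -1.9]
finger_gap: 0.0138
grip_force: 25.1
```

Emit:
{"op": "jog_arm", "data": {"increments": [[[-0.004,0,-0.004,0,0,0,255],[-0.004,0,0,0,0,0,255]]]}}

```text
clock: 24.6
tcp_pos: [0.534, 0.0035, 0.0315]
orientation: [-0.003, 0.117, 0.993, 0.0]
wrist_force: [-6.9, 1.6, -1.9]
finger_gap: 0.0133
grip_force: 25.2
```

Emit:
{"op": "jog_arm", "data": {"increments": [[[-0.005,0,0,0,0,0,255],[-0.005,0,0,0,0,0,255]]]}}

```text
clock: 24.8
tcp_pos: [0.5364, 0.0029, 0.0313]
orientation: [-0.004, 0.117, 0.993, 0.0]
wrist_force: [-6.1, 2.0, -1.8]
finger_gap: 0.0132
grip_force: 25.2
```

Emit:
{"op": "jog_arm", "data": {"increments": [[[-0.005,0,0,0,0,0,255],[-0.005,0,0,0,0,0,255]]]}}

```text
clock: 25.0
tcp_pos: [0.5388, 0.0023, 0.0313]
orientation: [-0.004, 0.117, 0.993, 0.0]
wrist_force: [-6.4, 0.9, -0.2]
finger_gap: 0.0136
grip_force: 25.2
```

Emit:
{"op": "jog_arm", "data": {"increments": [[[-0.005,0,0,0,0,0,255],[-0.005,0,0,0,0,0,255]]]}}

```text
clock: 25.2
tcp_pos: [0.5412, 0.0017, 0.0313]
orientation: [-0.004, 0.117, 0.993, 0.0]
wrist_force: [-6.5, 1.4, -0.5]
finger_gap: 0.0137
grip_force: 25.2
```

```bash
python3 -c "
from plan import *
st()
print(np.round(R.from_euler('z',.235).apply(env.get_state()['wrist_force']),2))
for i in range(2):
    cams.read_camera('top'); print(np.round(R.from_euler('z',.235).apply(env.get_state()['wrist_force']),2))
"
```

```text
t 25.2 tcp [0.5412 0.0017 0.0313] yaw 2.9064 zax [-0.007  0.001 -1.   ] F [-6.53  1.39 -0.51] T [ 0.315  1.261 -0.032] gap 0.0137 grip 25.232253670692444 q [-0.15  0.4  -0.35  0.83  0.    0.09]
[-6.67 -0.16 -0.51]
[-6.18 -0.09 -1.21]
[-6.21 -0.83 -2.12]
```

Emit:
{"op": "jog_arm", "data": {"increments": [[[0,0,0,0,0,0,60],[0,0,0,0,0,0,60],[0,0,-0.1,0,0,0,60],[0,0,-0.2,0,0,0,60],[0,0,-0.2,0,0,0,60],[-0.07,0,0,0,0,0,60],[-0.07,0,0,0,0,0,60],[-0.07,0,0,0,0,0,60],[-0.07,0,0,0,0,0,60],[-0.07,0,0,0,0,0,60],[-0.07,0,0,0,0,0,60],[-0.038,0,0,0,0,0,60],[0,0,0.08,0,0,0,60],[0,0,0.08,0,0,0,60],[0,0,0,0,0,0,60]]], "force": 35}}

```text
clock: 26.8
tcp_pos: [0.6543, -0.0254, 0.1152]
orientation: [-0.002, 0.117, 0.993, 0.0]
wrist_force: [-0.6, -0.4, -0.6]
finger_gap: 0.0656
grip_force: 0.0
```

```bash
python3 -c "
from plan import *
st(); r,t=plan([.6545,-.0255,.111],np.pi-.235,2,60)"
```

```text
t 26.8 tcp [ 0.6543 -0.0254  0.1152] yaw 2.9061 zax [-0.005  0.001 -1.   ] F [-0.56 -0.4  -0.65] T [0.014 0.018 0.01 ] gap 0.0656 grip 0.0 q [-0.16  0.52  0.08  1.13 -0.    0.07]
[[-0.001, -0.0, 0.008, -0.0002, -0.0015, -0.0001, 60], [-0.0, -0.0, 0.009, 0.0, 0.0, -0.0001, 60]]
```

Emit:
{"op": "jog_arm", "data": {"increments": [[[0,0,0.012,0,-0.0015,0,60],[0,0,0,0,0,0,255],[0,0,0,0,0,0,255],[0,0,0,0,0,0,255],[0,0,0,0,0,0,255]]]}}

```text
clock: 27.3
tcp_pos: [0.6567, -0.0258, 0.1165]
orientation: [0.003, 0.117, 0.993, -0.0]
wrist_force: [-0.9, -1.0, 5.4]
finger_gap: 0.0329
grip_force: 34.9
```

Emit:
{"op": "jog_arm", "data": {"increments": [[[0,0,0,0,0,-0.015,255],[0,0,0,0,0,-0.014,255],[0,0,0,0,0,0,255]]]}}

```text
clock: 27.6
tcp_pos: [0.6566, -0.0258, 0.1165]
orientation: [0.003, 0.072, 0.997, -0.001]
wrist_force: [-1.0, -0.1, 6.0]
finger_gap: 0.0329
grip_force: 35.1
```

```bash
python3 -c "
from plan import *
st()"
```

```text
t 27.6 tcp [ 0.6566 -0.0258  0.1165] yaw 2.9982 zax [ 0.007 -0.002 -1.   ] F [-0.97 -0.06  6.02] T [-0.089  0.276  0.091] gap 0.0329 grip 35.13339579105377 q [-0.16  0.52  0.07  1.12 -0.   -0.02]
```

Emit:
{"op": "jog_arm", "data": {"increments": [[[0,0,0,0,0,0,60],[0,0,0,0,0,0,60],[0,0,0,0,0,0,60],[0,0,-0.09,0,0,0,60],[0,0,-0.09,0,0,0.029,60],[0.07,0,0,0,0,0,60],[0.07,0,0,0,0,0,60],[0.07,0,0,0,0,0,60],[0.07,0,0,0,0,0,60],[0.07,0,0,0,0,0,60],[0.07,0,0,0,0,0,60],[0.045,0,0,0,0,0,60],[0,0,0.1,0,0,0,60],[0,0,0.1,0,0,0,60],[0,0,0,0,0,0,60]]], "force": 25}}

```text
clock: 29.1
tcp_pos: [0.5405, 0.0018, 0.1065]
orientation: [-0.001, 0.117, 0.993, -0.0]
wrist_force: [-0.4, 0.7, 0.5]
finger_gap: 0.0655
grip_force: 0.0
```

```bash
python3 -c "
from plan import *
st(); plan([.5412,.0017,.030],np.pi-.235,3,60)"
```

```text
t 29.1 tcp [0.5405 0.0018 0.1065] yaw 2.9061 zax [-0.001 -0.    -1.   ] F [-0.39  0.72  0.54] T [-0.018 -0.025  0.02 ] gap 0.0655 grip 0.0 q [-0.14  0.32 -0.26  0.99 -0.    0.09]
[[-0.001, 0.0, 0.102, -0.0002, -0.0003, -0.0, 60], [-0.001, 0.0, 0.102, 0.0, 0.0, -0.0, 60], [-0.001, 0.0, 0.102, 0.0, 0.0, -0.0, 60]]
```

Emit:
{"op": "jog_arm", "data": {"increments": [[[0,0,0.1,0,0,0,60],[0,0,0.1,0,0,0,60],[0,0,0.1,0,0,0,60],[0,0,0.002,0,0,0,150],[0,0,0,0,0,0,255],[0,0,0,0,0,0,255],[0,0,0,0,0,0,255],[0,0,0,0,0,0,255]]]}}

```text
clock: 29.9
tcp_pos: [0.5449, 0.0011, 0.0359]
orientation: [0.004, 0.117, 0.993, -0.0]
wrist_force: [-0.8, -0.2, 7.0]
finger_gap: 0.0139
grip_force: 26.2
```

Emit:
{"op": "jog_arm", "data": {"increments": [[[0.004,0,0,0,0,0,255],[0.004,0,0,0,0,0,255],[0.004,0,0,0,0,0,255]]]}}

```text
clock: 30.2
tcp_pos: [0.5441, 0.0014, 0.0358]
orientation: [0.006, 0.118, 0.993, -0.001]
wrist_force: [6.2, -1.8, 3.6]
finger_gap: 0.0135
grip_force: 25.9
```

Emit:
{"op": "jog_arm", "data": {"increments": [[[0.004,0,0,0,0,0,255]]]}}

```text
clock: 30.3
tcp_pos: [0.5432, 0.0016, 0.0358]
orientation: [0.006, 0.118, 0.993, -0.001]
wrist_force: [6.2, -1.3, 4.0]
finger_gap: 0.0134
grip_force: 25.9
```

```bash
cat > f.py <<'E'
from plan import *
st(); L=[]
for i in range(6):
    L.append(R.from_euler('z',.235).apply(env.get_state()['wrist_force'])); cams.read_camera('top')
print(np.round(L,1).tolist(), "mean",np.mean(L,0).round(2))
E
python3 f.py
```

```text
t 30.3 tcp [0.5432 0.0016 0.0358] yaw 2.906 zax [ 0.012 -0.003 -1.   ] F [ 6.18 -1.33  4.02] T [-0.265 -1.077  0.014] gap 0.0134 grip 25.884072482585907 q [-0.14  0.38 -0.36  0.81 -0.    0.09]
[[6.3, 0.2, 4.0], [6.3, 0.4, 3.8], [7.2, -0.1, 3.0], [6.3, 0.1, 4.1], [5.9, -0.2, 5.1], [6.0, -0.4, 4.6]] mean [ 6.33 -0.01  4.1 ]
```

Emit:
{"op": "jog_arm", "data": {"increments": [[[0.004,0,-0.004,0,0,0,255],[0.004,0,0,0,0,0,255],[0.004,0,0,0,0,0,255]]]}}

```text
clock: 30.9
tcp_pos: [0.5385, 0.0027, 0.0359]
orientation: [0.004, 0.117, 0.993, -0.0]
wrist_force: [5.7, -1.1, 2.0]
finger_gap: 0.0133
grip_force: 25.7
```

```bash
python3 f.py
```

```text
t 30.9 tcp [0.5385 0.0027 0.0359] yaw 2.9061 zax [ 0.009 -0.002 -1.   ] F [ 5.74 -1.08  2.04] T [-0.221 -1.073 -0.011] gap 0.0133 grip 25.6588214635849 q [-0.14  0.38 -0.37  0.81 -0.    0.09]
[[5.8, 0.3, 2.0], [4.4, -0.8, 1.9], [5.5, 0.4, 2.8], [4.8, -0.3, 2.5], [5.3, -0.1, 2.6], [4.4, 0.2, 2.1]] mean [ 5.03 -0.05  2.31]
```

Emit:
{"op": "jog_arm", "data": {"increments": [[[0.004,0,-0.004,0,0,0,255],[0.004,0,-0.001,0,0,0,255]]]}}

```text
clock: 31.4
tcp_pos: [0.5344, 0.0036, 0.036]
orientation: [0.002, 0.117, 0.993, -0.0]
wrist_force: [4.2, -0.6, -1.6]
finger_gap: 0.0135
grip_force: 25.1
```

```bash
python3 f.py
```

```text
t 31.4 tcp [0.5344 0.0036 0.036 ] yaw 2.9062 zax [ 0.004 -0.001 -1.   ] F [ 4.16 -0.61 -1.59] T [-0.155 -0.782  0.028] gap 0.0135 grip 25.124146342277527 q [-0.14  0.37 -0.38  0.81 -0.    0.09]
[[4.2, 0.4, -1.6], [2.9, 1.0, -1.8], [1.9, 1.0, 0.1], [2.2, -0.3, -0.4], [2.2, 0.1, -0.3], [2.6, -0.1, -0.6]] mean [ 2.67  0.36 -0.75]
```

Emit:
{"op": "jog_arm", "data": {"increments": [[[-0.008,0,-0.004,0,0,0,255],[-0.008,0,-0.004,0,0,0,255]]]}}

```text
clock: 31.9
tcp_pos: [0.5349, 0.0034, 0.0371]
orientation: [-0.001, 0.117, 0.993, -0.0]
wrist_force: [-5.5, 2.2, 0.5]
finger_gap: 0.0132
grip_force: 25.4
```

Emit:
{"op": "jog_arm", "data": {"increments": [[[-0.005,0,0,0,0,0,255],[-0.005,0,0,0,0,0,255]]]}}

```text
clock: 32.1
tcp_pos: [0.5371, 0.0028, 0.0369]
orientation: [-0.001, 0.117, 0.993, -0.0]
wrist_force: [-6.2, 1.5, -0.3]
finger_gap: 0.0134
grip_force: 25.4
```

Emit:
{"op": "jog_arm", "data": {"increments": [[[-0.005,0,0,0,0,0,255],[-0.005,0,0,0,0,0,255]]]}}

```text
clock: 32.3
tcp_pos: [0.5395, 0.0022, 0.0369]
orientation: [-0.001, 0.117, 0.993, -0.0]
wrist_force: [-6.4, 1.4, 1.2]
finger_gap: 0.0135
grip_force: 25.4
```

Emit:
{"op": "jog_arm", "data": {"increments": [[[0.004,0,0,0,0,0,255],[0,0,0,0,0,0,0],[0,0,0,0,0,0,0],[0,0,0,0,0,0,0],[0,0,-0.1,0,0,0,0],[0,0,-0.2,0,0,0,0],[0.1,0,-0.2,0,0,0,0],[0.15,0,-0.1,0,0,0,0],[0.15,0,0,0,0,0,0],[0.15,0,0,0,0,0,0]]]}}

```text
clock: 33.3
tcp_pos: [0.4106, 0.0333, 0.1838]
orientation: [0.004, 0.118, 0.993, -0.0]
wrist_force: [-0.1, 0.5, -0.5]
finger_gap: 0.0855
grip_force: 0.0
```

```bash
python3 - <<'E'
from plan import *
from prof import prof
st()
P2=[.6545,-.0262,-.235]
C={n:cams.read_camera(n) for n in("top","scene")}
for n,c in C.items():
    hsv=cv2.cvtColor(c["pixels"],cv2.COLOR_RGB2HSV); m=((hsv[:,:,0]<14)&(hsv[:,:,1]>130)).astype(float)
    u0=proj(c,pw(-.12,0,.035))[0]; yy,xx=np.mgrid[:384,:512]; m*=(np.hypot(xx-u0[0],yy-u0[1])<14)
    v,u=np.nonzero(m); print(n,"orange centroid",u.mean().round(2),v.mean().round(2),m.sum())
    for ox in(-.126,-.122,-.118,-.114):
        r=render(c,[box(-15,15,-7,7,18,58)],[*pw(ox,0,0)[:2],P[2]]); v,u=np.nonzero(r>.5); print(ox,u.mean().round(2),v.mean().round(2))
    ys=np.arange(-.024,.0241,.003)
    for x0,x1 in((-.095,-.08),(-.055,-.04)):
        p=prof(c,x0,x1,.018,ys); print(n,x0," ".join("%d:%d/%d"%(round(1000*y),v[0],v[2]-v[0]) for y,v in zip(ys,p)))
o=pw(-.12,0,0); g=[o[0],o[1],P[2]]
for n,c in C.items(): overlay(c,"e_"+n,[(GAUGE,g,.012)],proj(c,[.60,-.01,.03])[0],33,6)
a,b=cv2.imread("pics/e_scene.png"),cv2.imread("pics/e_top.png"); h=min(len(a),len(b)); cv2.imwrite("pics/e.png",cv2.hconcat([a[:h],b[:h]]))
E
```

```text
t 33.3 tcp [0.4106 0.0333 0.1838] yaw 2.9059 zax [ 0.009 -0.002 -1.   ] F [-0.1   0.53 -0.51] T [-0.027  0.074  0.033] gap 0.0855 grip 0.0 q [-0.11  0.01 -0.43  1.11 -0.    0.12]
top orange centroid 215.69 187.31 16.0
-0.126 216.09 187.28
-0.122 216.3 186.27
-0.118 216.55 185.39
-0.114 216.74 184.62
top -0.095 -24:217/-11 -21:206/-11 -18:186/-10 -15:178/-8 -12:188/-6 -9:198/-5 -6:202/-5 -3:204/-5 0:204/-5 3:203/-5 6:203/-5 9:204/-5 12:207/-6 15:212/-8 18:216/-10 21:218/-11 24:218/-10
top -0.055 -24:218/-11 -21:209/-11 -18:190/-10 -15:181/-9 -12:190/-7 -9:198/-6 -6:201/-6 -3:203/-5 0:203/-5 3:202/-5 6:202/-5 9:203/-5 12:206/-7 15:213/-8 18:218/-10 21:220/-10 24:220/-10
scene orange centroid 297.25 228.65 60.0
-0.126 297.03 228.51
-0.122 296.3 229.23
-0.118 295.7 229.77
-0.114 294.87 230.52
scene -0.095 -24:218/-4 -21:223/-5 -18:207/-6 -15:179/-2 -12:188/1 -9:199/2 -6:198/2 -3:200/2 0:199/2 3:199/2 6:200/1 9:198/1 12:193/1 15:194/0 18:212/-5 21:224/-5 24:224/-5
scene -0.055 -24:161/-5 -21:217/-6 -18:233/-5 -15:233/-4 -12:234/-4 -9:222/-5 -6:199/-7 -3:192/-4 0:195/-1 3:198/2 6:200/2 9:198/1 12:192/2 15:193/0 18:213/-4 21:226/-5 24:227/-5
```

View pics/e.png

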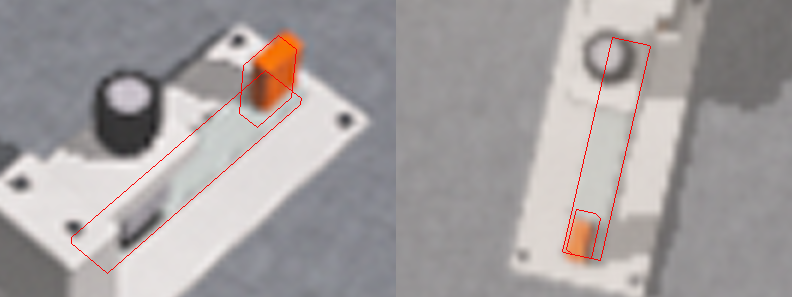

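The gauge lies straight and centred under the pad. Its tab is at (275,70) in the left panel, and the origin is about 126 mm before the axis, which puts the tip about 21–25 mm past it. The hand is clear, so I'm handing in.

```bash
python3 -c "
from h import *
print(ticket.hand_in())"
```

```text
the job is handed in; nothing more can be done
None
```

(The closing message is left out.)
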